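# Assemble the pond-water filter stack under its bayonet pin

## Task

Assemble the filter stack on the stand: slip the perforated metal support plate over the post first, then the white spacer, then the blue clamp cap, and finally press the cap down against the sprung seat and turn it until the post's cross pin holds it down. The keyhole slots only pass the cross pin when they line up with it, so work gently by feel, never leaning on the stand with more than 30 N, and leave the specimen jar, the dropper bottle and the dish where they are.

Things in the scene. Friction and masses are not known exactly. Their poses are not given: they have to be found in the camera images.
- stand: Filter stand, fixed to the worktop: grey square foot 90 x 90 x 14 mm, aluminium pedestal 46 mm in diameter up to z = 34 mm, a sprung seat above it and a steel post 12 mm in diameter through the seat, its tapered top at z = 94 mm. Origin: centre of the foot's underside, on the post's axis; z up.
- seat_top (a point): Centre of the top of the free seat, a grey disc 42 mm in diameter, on the post's axis, 50 mm above the stand's origin; axes as the stand's. The point stays there when the seat is pressed. The seat gives way downwards by up to 9 mm against a spring (4.5 N to start, then 0.3 N per mm).
- pin_centre (a point): Centre of the brass cross pin through the post, 82 mm above the stand's origin: a level round bar 34 mm long, 6 mm thick. The axes here are the stand's: the pin's own direction is NOT reported. Post and pin were left turned by up to 0.7 rad either way from the stand's x axis and sit too stiffly to be turned by accident. It is rigid: meet it at 15 mm/s or slower.
- support_plate: Perforated light metal plate, the bottom layer: round, 59 mm across, 8 mm thick, with two gripping flats 54 mm apart (facing +y and -y, 24 mm long). In it a 15 mm round hole crossed by a through slot along x, 40 x 9 mm, that passes the cross pin. Lies flat. Origin: centre of the underside; z up. A half turn about z gives the same shape.
- spacer: White plastic spacer, the middle layer: same outline, flats, hole and slot as the support plate, but 12 mm thick. Lies flat. Origin: centre of the underside; slot along x, flats across y, z up.
- clamp_cap: Dark blue clamp cap, knurled edge, the top layer: outline, flats, hole and slot as the support plate, 14 mm thick. Origin: centre of the underside, slot along x, z up. On the other layers it rests at 70 mm over the stand's origin, the pin still in its slot; pressed below 65 mm it clears the pin and, turned 0.4 rad or more to either side (best a quarter turn), is held at 65 mm.
- specimen_jar: White specimen jar with a screw lid, 56 mm in diameter, 72 mm high, standing loose; a bystander. Origin: centre of the underside.
- dropper_iodine: Amber dropper bottle with a red collar and black rubber bulb, 33 mm in diameter, 100 mm high, standing loose; a bystander. Origin: centre of the underside.
- petri_1: Clear round dish with its lid on, 61 mm in diameter, 15 mm high, lying loose; a bystander. Origin: centre of the underside.
Things that resemble listed ones, but are neither listed nor needed, are in the scene too. What is shaped like the support_plate but brown or red is not meant.

How it is judged:
On the way, in this order (a step that is already met when the one before it is completed fails the run):
1. the support plate lies on the seat, past the cross pin, with the spacer not on the post yet (horizontal distance between support_plate and stand below 0.005 m and z of support_plate in the frame of stand below 0.053 m and horizontal distance between spacer and stand above 0.02 m), for 0.2 s.
2. the spacer lies on the support plate, with the cap not on the post yet (horizontal distance between spacer and stand below 0.005 m and z of spacer in the frame of stand below 0.061 m and z of spacer in the frame of support_plate above 0.006 m and horizontal distance between clamp_cap and stand above 0.02 m), for 0.2 s.
At the end, for the whole second after the job is handed in: From below: support plate, spacer, clamp cap on the post, each within 5 mm of its axis; the cap level (0.08 rad), at rest, released and held down under the pin: underside less than 67.5 mm above the stand's origin (65 mm when held, 70 mm when merely resting) (horizontal distance between each of support_plate, spacer, clamp_cap and stand below 0.005 m and z of spacer in the frame of support_plate above 0.006 m and z of clamp_cap in the frame of spacer above 0.01 m and z of clamp_cap in the frame of stand below 0.0675 m and angle between clamp_cap's own z axis and vertical below 0.08 rad and linear speed of clamp_cap below 0.02 m/s); the robot touches nothing.
It fails at once if the stand is pressed with more than 30 N (contact force between stand and anything else above 30 N).
It fails at once if the specimen jar is moved by more than 30 mm (distance of specimen_jar from where it was at the start of the episode above 0.03 m).
It fails at once if the dropper bottle is moved by more than 30 mm (distance of dropper_iodine from where it was at the start of the episode above 0.03 m).
It fails at once if the dish is moved by more than 30 mm (distance of petri_1 from where it was at the start of the episode above 0.03 m).
It also fails if it takes over 72 s, if anything falls off the work surface, if the arm or the gripper's body presses on something with over 40 N, if the wrist force passes 120 N, or if a joint passes its speed limit or range.

## Robot

A 7-joint arm with a two-finger parallel gripper is mounted at the origin on a cart in front of the work surface, level with it; the furniture and walls round the work are solid. World frame = base frame: x ahead of the robot, y to its left, z up, the work surface at z = 0. Lengths are in m, angles in rad, forces in N, time in s.
With the tool pointing down it reaches from about 0.425 to 0.925 m from the base axis. Payload 6.8 kg.
Tool frame: the origin (TCP) lies between the finger pads; the fingertips stand 14 mm ahead of it and the grasp point (between the pads) lies 5 mm behind it; z points along the fingers, y is the direction in which the jaws open and shut (so a half turn about z gives the same grasp; the last joint's range is limited). The gripper opens to 85 mm and grips with 20 to 120 N. Pads are 22 mm wide; open, the fingers measure 114 mm over their backs; the gripper's body (76 mm by 85 mm) begins 54 mm behind the grasp point. The pads swing forward as they close: fully open they stand 13 mm farther back than shut.
Start: joints at [-1.253, 0.477, 0.022, 1.555, -0.011, 1.109, -0.083], TCP at [0.279, 0.615, 0.245] pointing down, gripper open.
Joint ranges: [-2.96, 2.96], [-0.34, 2.1], [-1.41, 1.46], [0.24, 2.44], [-1.37, 4.51], [0.17, 1.92], [-2.96, 2.96]. Speed limits (rad/s): [2.39, 2.39, 3.14, 3.14, 3.14, 3.14, 3.14].

## Interface

Orientations are given as a unit quaternion [w, x, y, z].
In Python, from station import bot gives the robot as it stands.
- The arm moves only by the shell command python3 -m crank 'ROWS' [FORCE]. ROWS is JSON, a list of rows, each a list of 3 entries, a list of its own where there are three numbers: the shift along the tool's x, y, z in m, then the turn, a rotation vector about the tool's x, y, z in degrees, then the finger opening in m, from 0 to 0.0854. A call has 1 to 10 rows; each row shifts and turns the commanded pose from where the row before left it, along the tool's axes as they then stand; what a row does not reach is not made up. A row lasts 1/8 s, in which the tool goes at most 62.5 mm and 10.7 degrees, less where a joint would pass 70% of its speed; a pose out of reach is approached as far as the arm can. A call is refused whole if a number of a shift passes 0.0625 or a number of a turn 10.7, either way. A call with a gripper value outside its range is refused whole. The fingers move at their own pace and stop on an object; FORCE is the grip in N (left out, the last holds). Time passes only in rows, so rows that do not move let the fingers close. It gives the time, the measured TCP pose, the force and the opening at its end, in the units of the state.
- bot.get_obs(): the state, without advancing time (a new reading comes with each control period).
- bot.read_camera(name): name is "scene" or "top" or "wrist"; returns (picture, depth): 400x640x3 uint8, red, green, blue; 400x640 float32, m along the optical axis (not along the pixel's ray), 0 where there is no reading.
- bot.calibration(name): a dict with "fx", "fy", "cx", "cy" (pixels), "D" ([k1, k2, p1, p2, k3] as OpenCV has them; the pictures are not rectified), "extrinsics" (4x4, takes a point from camera to world coordinates). Camera axes: x right, y down, z forward; pixel columns grow to the right and rows downward; lengths in m; the calibration is good to about 2 mm. A picture is of the moment at which its call begins: read the wrist's pose just before it. calibration takes no time and is no camera call; for the wrist camera it gives the pose at the moment of the call.
- bot.hand_in(): hands the job in, once; it reports no verdict.
The state is a dict: "t": time; "q": joint angles; "joint_vel": joint speeds; "joint_torque": joint torques, N m; "eef_pos": TCP position; "tool_rot": TCP orientation; "contact_force": force on the tool from outside, world axes, zero at the start; "torque": the same for the moment, N m; "gripper_width": opening from 0.0 (shut) to 1.0 (fully open).
Only numpy, scipy, OpenCV 4.12 (cv2) and the standard library are available. Lean on these libraries where they do the work, as an engineer would, in place of code of your own. Each camera call takes 0.05 s, during which the arm holds its last target.

## Working session

There is one attempt and no reset: what is moved stays moved. The work goes in short steps, Python scripts to look and compute and a shell command to move; the robot and the scene stay as the last step left them, time stands still between calls to the robot, and variables do not carry over. Pictures are saved under pics/ and viewed, and the job is handed in when it is done.

```bash
ls; mkdir -p pics; python3 - <<'E'
from station import bot
import cv2,numpy as np
o=bot.get_obs();print(o)
for n in ["scene","top","wrist"]:
    p,d=bot.read_camera(n);c=bot.calibration(n);print(n,{k:np.round(v,4).tolist() for k,v in c.items()})
    cv2.imwrite(f"pics/{n}0.png",p[:,:,::-1]);np.save(f"pics/{n}0.npy",d)
E
```

```text
pics
{'t': 0.0, 'q': array([-1.2530862 ,  0.47778427,  0.02231149,  1.55644671, -0.01146943,
        1.1093203 , -0.08312259]), 'joint_vel': array([-1.56917010e-04, -1.25328608e-03, -5.99554208e-05, -4.95003055e-04,
       -7.52290036e-04,  7.85364848e-04,  1.32940188e-03]), 'joint_torque': array([-6.89498465e-04, -5.96439064e+01,  1.60793770e+00, -2.81217849e+01,
        1.26132058e-02,  9.13088996e-03,  7.93589425e-05]), 'eef_pos': array([0.27858297, 0.61420391, 0.24433778]), 'tool_rot': array([-1.19359646e-04,  2.11281697e-01,  9.77424783e-01, -9.07537670e-04]), 'contact_force': array([-0.94805512,  0.40161921, -0.27292742]), 'torque': array([ 0.00060232, -0.00848112,  0.02290799]), 'gripper_width': 1.001700463600308}
scene {'fx': 391.72, 'fy': 391.72, 'cx': 314.734, 'cy': 196.621, 'D': [-0.0078, 0.0, 0.0, 0.0, 0.0], 'extrinsics': [[0.7172, -0.5121, 0.4726, 0.1237], [-0.6968, -0.5375, 0.475, -0.1766], [0.0107, -0.6699, -0.7423, 0.7369], [0.0, 0.0, 0.0, 1.0]]}
top {'fx': 481.1854, 'fy': 481.1854, 'cx': 324.1247, 'cy': 201.7133, 'D': [-0.0829, 0.0, 0.0, 0.0, 0.0], 'extrinsics': [[0.0051, -0.9817, 0.1906, 0.346], [-0.9997, -0.0008, 0.0227, 0.2512], [-0.0221, -0.1907, -0.9814, 1.0784], [0.0, 0.0, 0.0, 1.0]]}
wrist {'fx': 354.5286, 'fy': 354.5286, 'cx': 317.0157, 'cy': 198.513, 'D': [0.0016, 0.0, 0.0, 0.0, 0.0], 'extrinsics': [[0.4123, 0.8707, 0.2681, 0.2094], [0.911, -0.3935, -0.1231, 0.6462], [-0.0017, 0.295, -0.9555, 0.3719], [0.0, 0.0, 0.0, 1.0]]}
```

View pics/scene0.png

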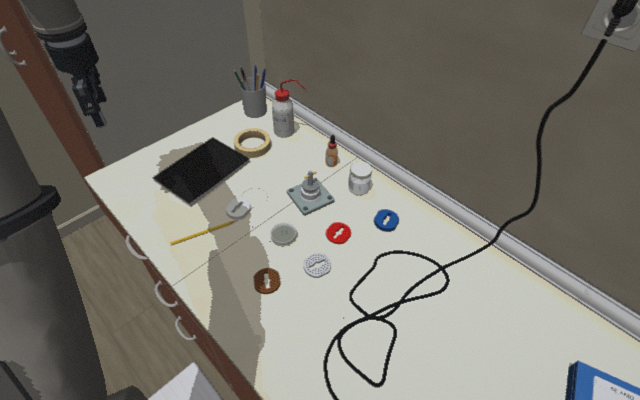

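View pics/top0.png

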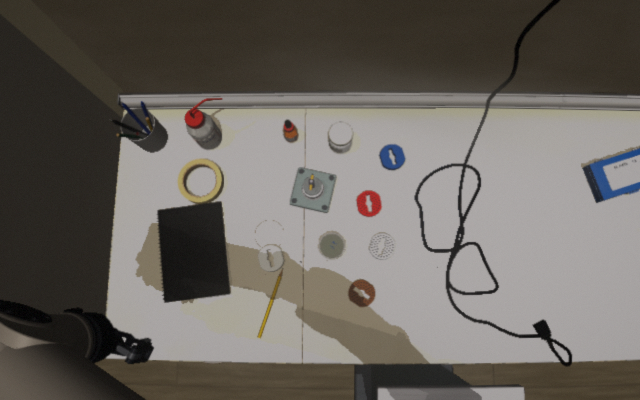

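View pics/wrist0.png

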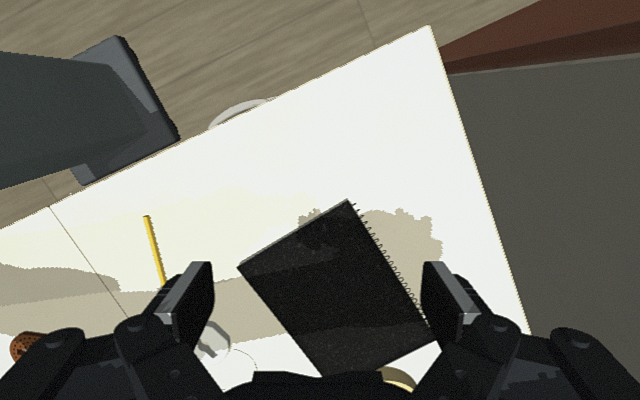

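```bash
cat > h.py <<'E'
import cv2,numpy as np
from station import bot
def ray(c,u,v):
    K=np.array([[c["fx"],0,c["cx"]],[0,c["fy"],c["cy"]],[0,0,1.]])
    p=cv2.undistortPoints(np.array([[[u,v]]],float),K,np.array(c["D"],float))[0,0]
    E=np.array(c["extrinsics"]);return E[:3,3],E[:3,:3]@np.array([p[0],p[1],1.])
def atz(c,u,v,z):
    o,d=ray(c,u,v);return o+d*(z-o[2])/d[2]
def atd(c,u,v,dep):
    o,d=ray(c,u,v);return o+d*dep
def proj(c,P):
    E=np.linalg.inv(np.array(c["extrinsics"]));K=np.array([[c["fx"],0,c["cx"]],[0,c["fy"],c["cy"]],[0,0,1.]])
    return cv2.projectPoints(np.array(P,float).reshape(-1,1,3),cv2.Rodrigues(E[:3,:3])[0],E[:3,3],K,np.array(c["D"],float))[0][:,0]
def tri(c1,p1,c2,p2):
    o1,d1=ray(c1,*p1);o2,d2=ray(c2,*p2)
    A=np.stack([d1,-d2],1);s=np.linalg.lstsq(A,o2-o1,rcond=None)[0]
    a,b=o1+d1*s[0],o2+d2*s[1];return (a+b)/2,np.linalg.norm(a-b)
def crop(src,dst,x0,y0,x1,y1,k):
    im=cv2.imread(src)[y0:y1,x0:x1];cv2.imwrite(dst,cv2.resize(im,None,fx=k,fy=k,interpolation=cv2.INTER_CUBIC))
E
python3 - <<'E'
from h import *
crop("pics/top0.png","pics/top0c.png",240,110,420,310,3)
c=bot.calibration("top");d=np.load("pics/top0.npy")
for n,u,v in [("cap",392,157),("plate",382,246),("spacer",270,258),("dish",331,245),("red",369,204),("jar",340,132),("foot",313,190),("drop",290,130),("ghost",268,233)]:
    print(n,atd(c,u,v,d[v,u]).round(3),[atd(c,u+a,v+b,d[v+b,u+a])[2].round(3) for a,b in [(8,0),(-8,0),(0,8),(0,-8)]])
E
```

```text
cap [0.661 0.119 0.   ] [np.float64(0.016), np.float64(0.011), np.float64(0.017), np.float64(0.017)]
plate [0.454 0.146 0.001] [np.float64(0.007), np.float64(0.009), np.float64(0.007), np.float64(0.01)]
spacer [0.427 0.397 0.001] [np.float64(0.011), np.float64(0.014), np.float64(0.012), np.float64(-0.0)]
dish [0.455 0.26  0.016] [np.float64(0.017), np.float64(0.016), np.float64(0.015), np.float64(0.017)]
red [ 0.551  0.174 -0.003] [np.float64(0.009), np.float64(0.007), np.float64(0.009), np.float64(0.002)]
jar [0.697 0.24  0.073] [np.float64(0.073), np.float64(0.075), np.float64(0.071), np.float64(0.074)]
foot [0.572 0.299 0.051] [np.float64(0.034), np.float64(0.049), np.float64(0.017), np.float64(0.091)]
drop [0.703 0.35  0.072] [np.float64(0.003), np.float64(-0.0), np.float64(0.034), np.float64(0.098)]
ghost [0.483 0.402 0.003] [np.float64(0.002), np.float64(0.001), np.float64(-0.0), np.float64(0.002)]
```

View pics/top0c.png

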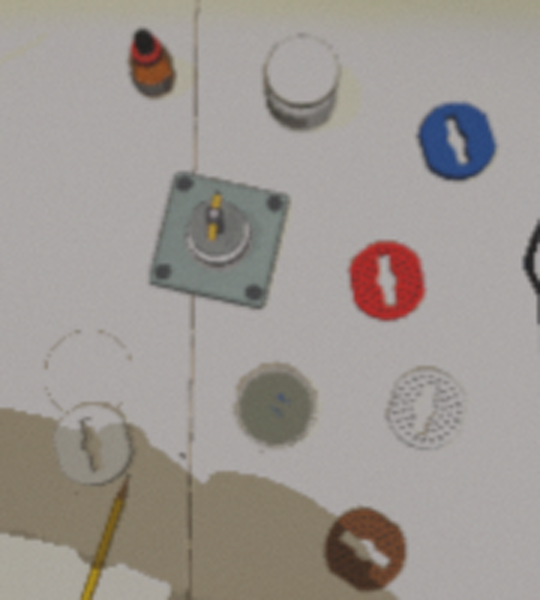

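```bash
cat >> h.py <<'E'
from scipy.spatial.transform import Rotation as Ro
def state():
    o=bot.get_obs();q=np.array(o["tool_rot"]);R=Ro.from_quat([q[1],q[2],q[3],q[0]]).as_matrix()
    return o,np.array(o["eef_pos"]),R
def jawang(R): return np.degrees(np.arctan2(R[1,1],R[0,1]))
def st():
    o,p,R=state();print("t%.2f"%o["t"],"pos",p.round(4),"jaw%.2f"%jawang(R),"tilt",R[:,2].round(4)[:2],"F",o["contact_force"].round(1),"g%.3f"%o["gripper_width"],"q7 %.2f"%o["q"][6])
def plan(xyz,jaw=None,n=1):
    """prints rows (shift first in the axes at row start, then turn)"""
    o,p,R=state();xyz=np.array(xyz,float);j0=jawang(R);jaw=j0 if jaw is None else jaw
    dj=(jaw-j0+90)%180-90
    # goal rotation: vertical, jaw
    a=np.radians(j0+dj);y=np.array([np.cos(a),np.sin(a),0]);z=np.array([0,0,-1.]);G=np.stack([np.cross(y,z),y,z],1)
    rv=Ro.from_matrix(R.T@G).as_rotvec();
    print("from",p.round(4),"jaw %.2f"%j0,"total",(R.T@(xyz-p)).round(4),"turn",np.degrees(rv).round(2))
    Rk=R
    for k in range(n):
        print("  ",(Rk.T@((xyz-p)/n)).round(4).tolist(),np.degrees(rv/n).round(2).tolist());Rk=Rk@Ro.from_rotvec(rv/n).as_matrix()
E
python3 -c "
from h import *
st();plan([0.47,0.33,0.26],78,7)"
```

```text
t0.15 pos [0.2786 0.6144 0.2446] jaw65.61 tilt [-0.0005 -0.0013] F [0.9 0.6 0.4] g0.998 q7 -0.08
from [0.2786 0.6144 0.2446] jaw 65.61 total [-0.2917 -0.1799 -0.0152] turn [ -0.08  -0.   -12.39]
   [-0.0417, -0.0257, -0.0022] [-0.01, -0.0, -1.77]
   [-0.0409, -0.027, -0.0022] [-0.01, -0.0, -1.77]
   [-0.04, -0.0282, -0.0022] [-0.01, -0.0, -1.77]
   [-0.0391, -0.0295, -0.0022] [-0.01, -0.0, -1.77]
   [-0.0382, -0.0306, -0.0022] [-0.01, -0.0, -1.77]
   [-0.0372, -0.0318, -0.0022] [-0.01, -0.0, -1.77]
   [-0.0362, -0.0329, -0.0022] [-0.01, -0.0, -1.77]
```

```bash
python3 -m crank '[[[-0.042,-0.026,-0.002],[0,0,-1.8],0.085],[[-0.041,-0.027,-0.002],[0,0,-1.8],0.085],[[-0.040,-0.028,-0.002],[0,0,-1.8],0.085],[[-0.039,-0.030,-0.002],[0,0,-1.8],0.085],[[-0.038,-0.031,-0.002],[0,0,-1.8],0.085],[[-0.037,-0.032,-0.002],[0,0,-1.8],0.085],[[-0.036,-0.033,-0.002],[0,0,-1.8],0.085],[[0,0,0],[0,0,0],0.085]]' 40
python3 - <<'E'
from h import *
st();c=bot.calibration("wrist");p,d=bot.read_camera("wrist")
cv2.imwrite("pics/w1.png",p[:,:,::-1]);np.save("pics/w1.npy",d);import pickle;pickle.dump(c,open("pics/w1.pkl","wb"))
plan([0.455,0.15,0.2],78,4)
E
```

```text
t: 1.15
eef_pos: [0.4728, 0.3248, 0.2594]
tool_rot: [0.001, 0.107, 0.994, -0.001]
contact_force: [0.1, -0.2, -0.4]
gripper_width: 0.995
t1.15 pos [0.4728 0.3248 0.2594] jaw77.75 tilt [ 0.0012 -0.0018] F [ 0.1 -0.2 -0.4] g0.995 q7 0.67
from [0.471  0.3275 0.2593] jaw 77.95 total [-0.0214 -0.1769  0.0594] turn [-0.03  0.01 -0.05]
   [-0.0053, -0.0442, 0.0148] [-0.01, 0.0, -0.01]
   [-0.0053, -0.0442, 0.0148] [-0.01, 0.0, -0.01]
   [-0.0053, -0.0442, 0.0148] [-0.01, 0.0, -0.01]
   [-0.0053, -0.0442, 0.0148] [-0.01, 0.0, -0.01]
```

View pics/w1.png

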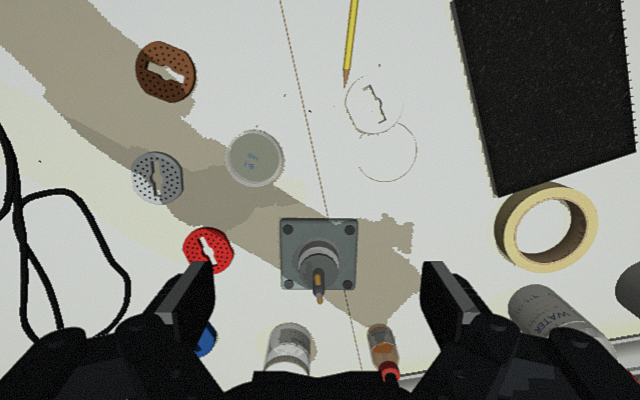

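```bash
python3 -m crank '[[[-0.005,-0.044,0.015],[0,0,0],0.085],[[-0.005,-0.044,0.015],[0,0,0],0.085],[[-0.005,-0.044,0.015],[0,0,0],0.085],[[-0.005,-0.044,0.015],[0,0,0],0.085],[[0,0,0],[0,0,0],0.085],[[0,0,0],[0,0,0],0.085]]'
python3 - <<'E'
from h import *
st();c=bot.calibration("wrist");p,d=bot.read_camera("wrist")
cv2.imwrite("pics/w2.png",p[:,:,::-1]);np.save("pics/w2.npy",d);import pickle;pickle.dump(c,open("pics/w2.pkl","wb"))
st()
crop("pics/w1.png","pics/w1s.png",260,200,370,320,5)
crop("pics/w1.png","pics/w1p.png",120,140,200,210,8)
E
```

```text
t: 1.95
eef_pos: [0.4534, 0.1548, 0.1995]
tool_rot: [0.0, 0.102, 0.995, 0.0]
contact_force: [0.4, 0.9, -0.2]
gripper_width: 0.993
t1.95 pos [0.4534 0.1548 0.1995] jaw78.30 tilt [0.0002 0.0009] F [ 0.4  0.9 -0.2] g0.993 q7 0.95
t2.00 pos [0.4536 0.1552 0.1996] jaw78.35 tilt [0.0006 0.001 ] F [ 1.3 -0.9  0.9] g0.999 q7 0.95
```

View pics/w2.png

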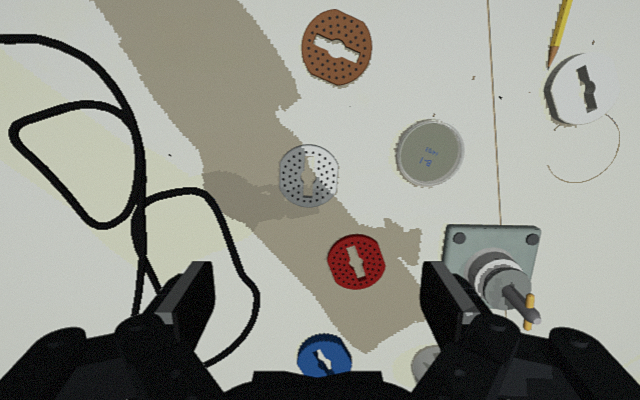

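View pics/w1s.png

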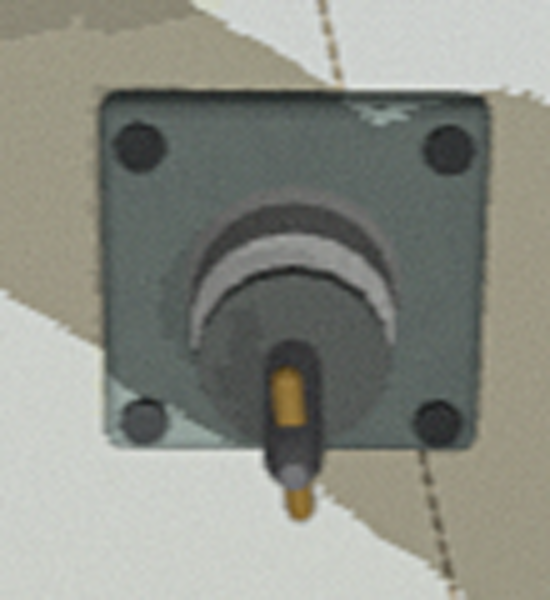

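View pics/w1p.png

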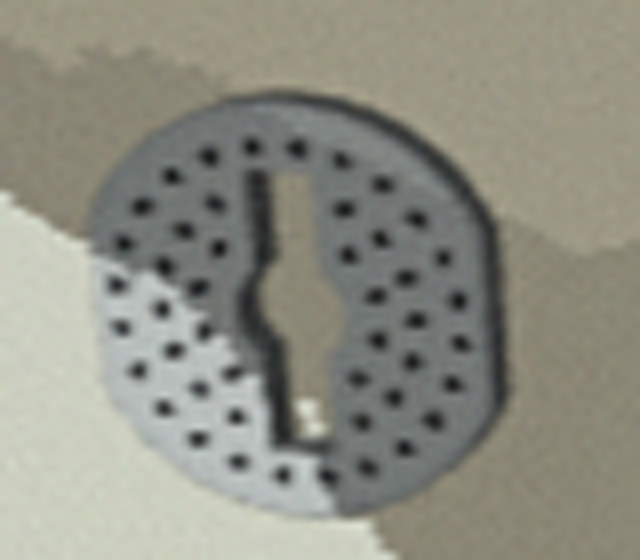

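```bash
python3 - <<'E'
from h import *
crop("pics/w2.png","pics/w2p.png",265,130,355,220,6)
crop("pics/w2.png","pics/w2s.png",430,210,560,340,5)
crop("pics/top0.png","pics/t0s.png",285,160,345,220,10)
E
```

```text
(no output)
```

View pics/w2p.png

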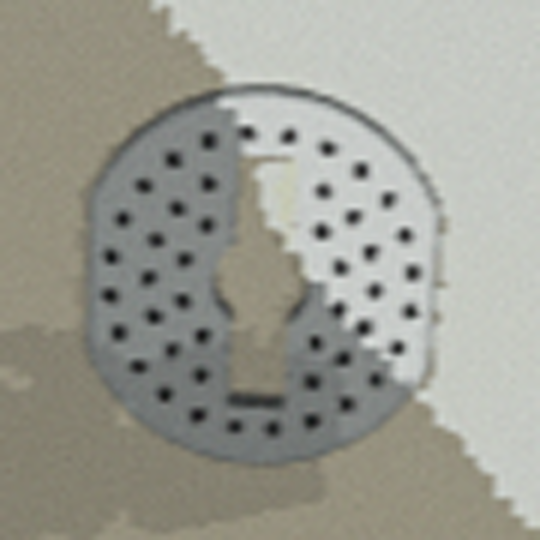

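View pics/w2s.png

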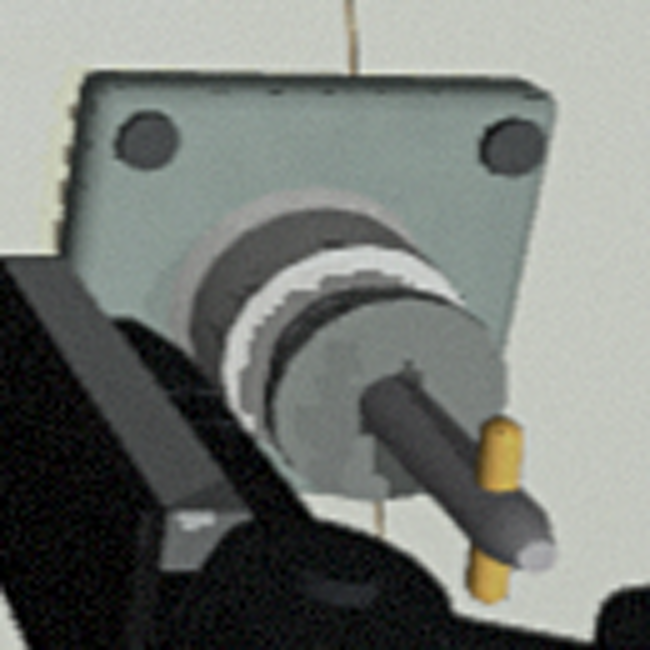

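View pics/t0s.png

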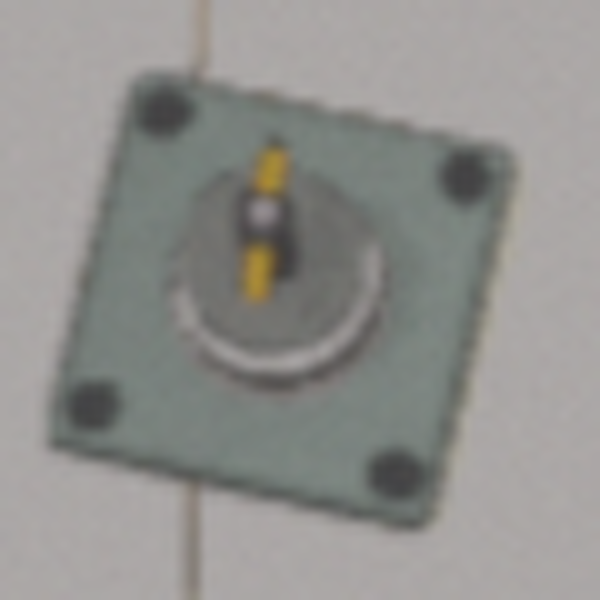

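```bash
python3 - <<'E'
from h import *
import pickle
T=bot.calibration("top");W1=pickle.load(open("pics/w1.pkl","rb"));W2=pickle.load(open("pics/w2.pkl","rb"));S=bot.calibration("scene")
f=lambda x,y,k,ox,oy:((x+.5)/k-.5+ox,(y+.5)/k-.5+oy)
# post tip
t={"W1":f(294,477,5,260,200),"W2":f(540,555,5,430,210),"T":f(264,212,10,285,160)}
C={"W1":W1,"W2":W2,"T":T}
for a,b in [("W1","W2"),("W1","T"),("W2","T")]:
    P,e=tri(C[a],t[a],C[b],t[b]);print("tip",a,b,P.round(4),round(e,4))
for n in C: print("tip at .094",n,atz(C[n],*t[n],.094).round(4))
pe={"W1":(f(285,368,5,260,200),f(302,517,5,260,200)),"W2":(f(503,420,5,430,210),f(488,601,5,430,210)),"T":(f(255,300,10,285,160),f(277,146,10,285,160))}
for n in pe:
    A,B=[atz(C[n],*q,.082) for q in pe[n]];v=B-A;print("pin",n,A.round(4),B.round(4),((A+B)/2).round(4),"len",np.linalg.norm(v).round(4),"ang",np.degrees(np.arctan2(v[1],v[0])).round(1))
co=[f(x,y,10,285,160) for x,y in [(135,75),(512,148),(432,525),(52,440)]]
P=[atz(T,*q,.014) for q in co];print("foot T",np.mean(P,0).round(4),[np.linalg.norm(P[i]-P[i-1]).round(4) for i in range(4)])
co=[f(x,y,5,260,200) for x,y in [(106,95),(489,95),(478,447),(106,447)]]
P=[atz(W1,*q,.014) for q in co];print("foot W1",np.mean(P,0).round(4),[np.linalg.norm(P[i]-P[i-1]).round(4) for i in range(4)])
# plate
a=atz(W2,*f(268,158,6,265,130),.008);b=atz(W2,*f(257,406,6,265,130),.008);v=b-a
print("plate W2",((a+b)/2).round(4),np.linalg.norm(v).round(4),np.degrees(np.arctan2(v[1],v[0])).round(2))
l=atz(W2,*f(88,280,6,265,130),.008);r=atz(W2,*f(437,272,6,265,130),.008);print("flats",l.round(4),r.round(4),((l+r)/2).round(4),np.linalg.norm(l-r))
a1=f(285,172,8,120,140);b1=f(308,440,8,120,140)
a=atz(W1,*a1,.008);b=atz(W1,*b1,.008);v=b-a
print("plate W1",((a+b)/2).round(4),np.linalg.norm(v).round(4),np.degrees(np.arctan2(v[1],v[0])).round(2))
print("tri plate",tri(W1,np.mean([a1,b1],0),W2,f(262.5,282,6,265,130)))
E
```

```text
tip W1 W2 [0.5808 0.3029 0.0931] 0.0003
tip W1 T [0.5833 0.3022 0.0892] 0.0003
tip W2 T [0.5819 0.3027 0.0924] 0.0019
tip at .094 W1 [0.5805 0.303  0.094 ]
tip at .094 W2 [0.5798 0.3024 0.094 ]
tip at .094 T [0.5821 0.3019 0.094 ]
pin W1 [0.5641 0.3048 0.082 ] [0.5971 0.3011 0.082 ] [0.5806 0.3029 0.082 ] len 0.0332 ang -6.4
pin W2 [0.5637 0.3041 0.082 ] [0.5974 0.3007 0.082 ] [0.5805 0.3024 0.082 ] len 0.0339 ang -5.7
pin T [0.5658 0.3042 0.082 ] [0.5995 0.2999 0.082 ] [0.5827 0.302  0.082 ] len 0.034 ang -7.3
foot T [0.5819 0.3016 0.014 ] [np.float64(0.0869), np.float64(0.088), np.float64(0.089), np.float64(0.088)]
foot W1 [0.5784 0.3037 0.014 ] [np.float64(0.0897), np.float64(0.0858), np.float64(0.0897), np.float64(0.0889)]
plate W2 [0.4533 0.1472 0.008 ] 0.0393 -14.54
flats [0.4472 0.1211 0.008 ] [0.4568 0.1739 0.008 ] [0.452  0.1475 0.008 ] 0.05369942667703897
plate W1 [0.4528 0.1487 0.008 ] 0.0379 -15.11
tri plate (array([0.45333706, 0.1471385 , 0.00490952]), np.float64(0.0006576725818052947))
```

```bash
python3 - <<'E'
from h import *
import pickle
W=pickle.load(open("pics/w2.pkl","rb"));d=np.load("pics/w2.npy")
for v in range(258,290,4):
    print(v,[atd(W,u,v,d[v,u]).round(3).tolist() for u in (200,206,210,428,434)])
plan([0.453,0.1475,0.04],75.5,4)
E
```

```text
258 [[0.516, 0.02, -0.002], [0.518, 0.026, -0.002], [0.519, 0.03, -0.002], [0.564, 0.249, -0.002], [0.565, 0.255, -0.002]]
262 [[0.433, 0.113, 0.202], [0.433, 0.115, 0.202], [0.435, 0.115, 0.198], [0.45, 0.2, 0.203], [0.451, 0.202, 0.202]]
266 [[0.433, 0.114, 0.205], [0.434, 0.116, 0.204], [0.436, 0.115, 0.2], [0.451, 0.199, 0.205], [0.451, 0.201, 0.206]]
270 [[0.433, 0.115, 0.208], [0.435, 0.116, 0.205], [0.438, 0.115, 0.2], [0.453, 0.199, 0.205], [0.451, 0.2, 0.208]]
274 [[0.433, 0.116, 0.212], [0.437, 0.115, 0.204], [0.439, 0.114, 0.2], [0.454, 0.199, 0.205], [0.451, 0.199, 0.211]]
278 [[0.435, 0.116, 0.212], [0.438, 0.115, 0.205], [0.441, 0.114, 0.201], [0.456, 0.199, 0.205], [0.451, 0.199, 0.213]]
282 [[0.436, 0.115, 0.212], [0.44, 0.115, 0.206], [0.442, 0.114, 0.202], [0.457, 0.198, 0.206], [0.453, 0.199, 0.213]]
286 [[0.437, 0.115, 0.213], [0.441, 0.114, 0.207], [0.444, 0.114, 0.202], [0.459, 0.198, 0.206], [0.455, 0.199, 0.212]]
from [0.4536 0.1552 0.1996] jaw 78.35 total [-0.0009 -0.0078  0.1596] turn [0.06 0.02 2.85]
   [-0.0002, -0.002, 0.0399] [0.02, 0.01, 0.71]
   [-0.0003, -0.0019, 0.0399] [0.02, 0.01, 0.71]
   [-0.0003, -0.0019, 0.0399] [0.02, 0.01, 0.71]
   [-0.0003, -0.0019, 0.0399] [0.02, 0.01, 0.71]
```

```bash
python3 -m crank '[[[0,-0.002,0.04],[0,0,0.7],0.085],[[0,-0.002,0.04],[0,0,0.7],0.085],[[0,-0.002,0.04],[0,0,0.7],0.085],[[0,-0.002,0.04],[0,0,0.7],0.085],[[0,0,0],[0,0,0],0.085],[[0,0,0],[0,0,0],0.085]]'
python3 -c "
from h import *
plan([0.453,0.1475,0.010],75.5,2)"
```

```text
t: 2.75
eef_pos: [0.4526, 0.1467, 0.0404]
tool_rot: [0.001, 0.126, 0.992, 0.001]
contact_force: [0.7, 1.0, 0.1]
gripper_width: 0.996
from [0.4526 0.1467 0.0404] jaw 75.49 total [-0.0002  0.0009  0.0304] turn [ 0.07  0.06 -0.01]
   [-0.0001, 0.0004, 0.0152] [0.04, 0.03, -0.01]
   [-0.0001, 0.0005, 0.0152] [0.04, 0.03, -0.01]
```

```bash
python3 -m crank '[[[0,0.001,0.015],[0,0,0],0.085],[[0,0,0.010],[0,0,0],0.085],[[0,0,0.005],[0,0,0],0.07],[[0,0,0],[0,0,0],0.05],[[0,0,0],[0,0,0],0.05],[[0,0,0],[0,0,0],0.05],[[0,0,0],[0,0,0],0.05]]' 40
python3 - <<'E'
from h import *
st();p,d=bot.read_camera("wrist")
cv2.imwrite("pics/w3.png",p[:,:,::-1])
E
```

```text
t: 3.62
eef_pos: [0.453, 0.147, 0.0106]
tool_rot: [0.001, 0.127, 0.992, 0.001]
contact_force: [-2.0, 1.1, 14.4]
gripper_width: 0.62
t3.62 pos [0.453  0.147  0.0106] jaw75.40 tilt [0.0018 0.0013] F [-2.   1.1 14.4] g0.620 q7 0.99
```

View pics/w3.png

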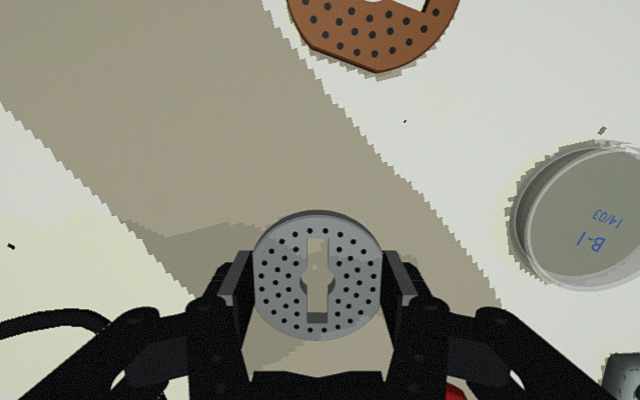

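```bash
python3 -m crank '[[[0,0,-0.005],[0,0,0],0.045],[[0,0,-0.03],[0,0,0],0.045],[[0,0,-0.05],[0,0,0],0.045],[[0,0,-0.045],[0,0,0],0.045],[[0,0,0],[0,0,0],0.045],[[0,0,0],[0,0,0],0.045]]' 60
python3 - <<'E'
from h import *
st();plan([0.5808,0.3026,0.14],83.7,5)
E
```

```text
t: 4.42
eef_pos: [0.4515, 0.1461, 0.139]
tool_rot: [-0.0, 0.127, 0.992, -0.0]
contact_force: [-0.3, -0.0, 0.1]
gripper_width: 0.61
t4.42 pos [0.4515 0.1461 0.139 ] jaw75.40 tilt [-0.0005 -0.0001] F [-0.3 -0.   0.1] g0.610 q7 0.94
from [0.4515 0.1461 0.139 ] jaw 75.40 total [-0.0857  0.184  -0.0011] turn [-0.01 -0.03 -8.3 ]
   [-0.0171, 0.0368, -0.0002] [-0.0, -0.01, -1.66]
   [-0.0182, 0.0363, -0.0002] [-0.0, -0.01, -1.66]
   [-0.0192, 0.0357, -0.0002] [-0.0, -0.01, -1.66]
   [-0.0203, 0.0352, -0.0002] [-0.0, -0.01, -1.66]
   [-0.0213, 0.0346, -0.0002] [-0.0, -0.01, -1.66]
```

```bash
python3 -m crank '[[[-0.017,0.037,0],[0,0,-1.7],0.045],[[-0.018,0.036,0],[0,0,-1.7],0.045],[[-0.019,0.036,0],[0,0,-1.7],0.045],[[-0.020,0.035,0],[0,0,-1.6],0.045],[[-0.021,0.035,0],[0,0,-1.6],0.045],[[0,0,0],[0,0,0],0.045],[[0,0,0],[0,0,0],0.045],[[0,0,0],[0,0,0],0.045]]' 60
python3 - <<'E'
from h import *
import pickle
st();c=bot.calibration("wrist");p,d=bot.read_camera("wrist");pickle.dump(c,open("pics/w4.pkl","wb"))
cv2.imwrite("pics/w4.png",p[:,:,::-1]);st()
crop("pics/w4.png","pics/w4c.png",230,190,410,340,4)
t,_=bot.read_camera("top");cv2.imwrite("pics/t4.png",t[:,:,::-1]);crop("pics/t4.png","pics/t4c.png",280,130,350,210,8)
E
```

```text
t: 5.42
eef_pos: [0.5793, 0.302, 0.1384]
tool_rot: [-0.001, 0.056, 0.998, -0.001]
contact_force: [0.3, 0.4, -0.0]
gripper_width: 0.611
t5.42 pos [0.5793 0.302  0.1384] jaw83.63 tilt [-0.0017 -0.0015] F [ 0.3  0.4 -0. ] g0.611 q7 0.95
t5.47 pos [0.5795 0.3022 0.1388] jaw83.63 tilt [-0.0011 -0.001 ] F [-0.6 -0.4  0.5] g0.608 q7 0.95
```

View pics/w4c.png

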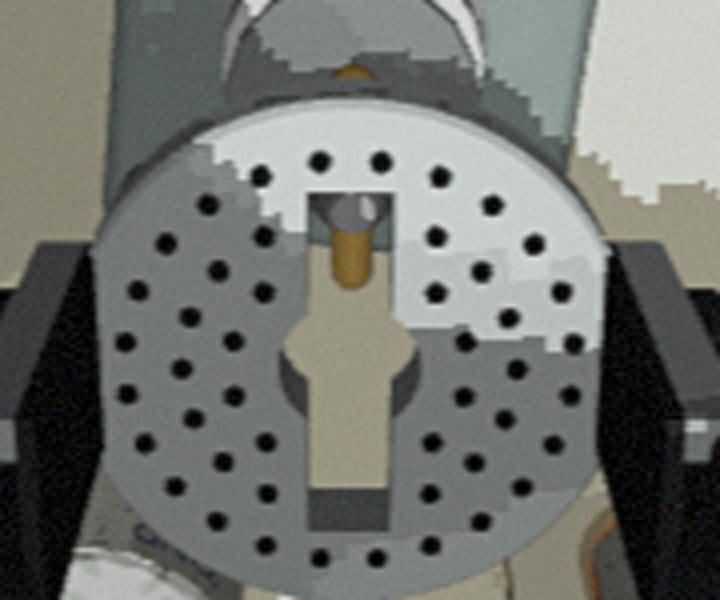

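View pics/t4c.png

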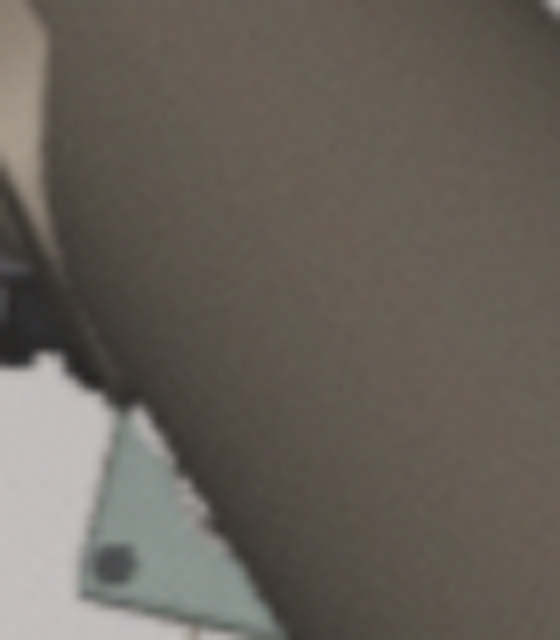

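```bash
python3 - <<'E'
from h import *
import pickle
W=pickle.load(open("pics/w4.pkl","rb"))
f=lambda x,y:((x+.5)/4-.5+230,(y+.5)/4-.5+190)
z=.1386-.0027
a=atz(W,*f(351,193),z);b=atz(W,*f(348,531),z);v=b-a
print(((a+b)/2).round(4),np.linalg.norm(v).round(4),np.degrees(np.arctan2(v[1],v[0])).round(2))
l=atz(W,*f(96,350),z);r=atz(W,*f(602,350),z);print(l,r,np.linalg.norm(l-r))
print("tip",atz(W,*f(354,210),.094).round(4),"pin end low",atz(W,*f(351,288),.082).round(4))
st()
plan([0.5808,0.3026,0.115],83.7,2)
E
```

```text
[0.5794 0.3026 0.1359] 0.0393 -6.78
[0.57440511 0.27685013 0.1359    ] [0.58008798 0.32862155 0.1359    ] 0.05208238385139225
tip [0.5803 0.303  0.094 ] pin end low [0.5977 0.3006 0.082 ]
t5.53 pos [0.5797 0.3025 0.1391] jaw83.64 tilt [-0.0006 -0.0006] F [ 0.9 -0.1 -0.9] g0.607 q7 0.95
from [0.5797 0.3025 0.1391] jaw 83.64 total [-0.0011  0.0002  0.0241] turn [-0.04 -0.03 -0.06]
   [-0.0006, 0.0001, 0.0121] [-0.02, -0.01, -0.03]
   [-0.0005, 0.0001, 0.0121] [-0.02, -0.01, -0.03]
```

```bash
python3 -m crank '[[[-0.001,0,0.012],[0,0,0],0.045],[[0,0,0.012],[0,0,0],0.045],[[0,0,0.004],[0,0,0],0.045],[[0,0,0],[0,0,0],0.045],[[0,0,0],[0,0,0],0.045]]' 60
python3 -c "
from h import *
st();plan([0.5808,0.3026,0.095],83.7,10)"
```

```text
t: 6.15
eef_pos: [0.5813, 0.3036, 0.1115]
tool_rot: [0.0, 0.055, 0.998, 0.0]
contact_force: [-0.4, -0.1, -1.3]
gripper_width: 0.607
t6.15 pos [0.5813 0.3036 0.1115] jaw83.70 tilt [0.0004 0.0003] F [-0.4 -0.1 -1.3] g0.607 q7 0.95
from [0.5813 0.3036 0.1115] jaw 83.70 total [ 0.0004 -0.001   0.0165] turn [0.02 0.02 0.  ]
   [0.0, -0.0001, 0.0017] [0.0, 0.0, 0.0]
   [0.0, -0.0001, 0.0017] [0.0, 0.0, 0.0]
   [0.0, -0.0001, 0.0017] [0.0, 0.0, 0.0]
   [0.0, -0.0001, 0.0017] [0.0, 0.0, 0.0]
   [0.0, -0.0001, 0.0017] [0.0, 0.0, 0.0]
   [0.0, -0.0001, 0.0017] [0.0, 0.0, 0.0]
   [0.0, -0.0001, 0.0017] [0.0, 0.0, 0.0]
   [0.0, -0.0001, 0.0017] [0.0, 0.0, 0.0]
   [0.0, -0.0001, 0.0017] [0.0, 0.0, 0.0]
   [0.0, -0.0001, 0.0017] [0.0, 0.0, 0.0]
```

```bash
python3 -m crank '[[[0,-0.0005,0.0015],[0,0,0],0.045],[[0,-0.0005,0.0015],[0,0,0],0.045],[[0,0,0.0015],[0,0,0],0.045],[[0,0,0.0015],[0,0,0],0.045],[[0,0,0.0015],[0,0,0],0.045],[[0,0,0.0015],[0,0,0],0.045]]'
python3 -c "
from h import *
st();plan([0.5808,0.3026,0.095],83.7,1)"
```

```text
t: 6.9
eef_pos: [0.5809, 0.3025, 0.1022]
tool_rot: [-0.0, 0.055, 0.998, -0.0]
contact_force: [0.8, 1.2, -0.8]
gripper_width: 0.609
t6.90 pos [0.5809 0.3025 0.1022] jaw83.70 tilt [-0.0001 -0.    ] F [ 0.8  1.2 -0.8] g0.609 q7 0.95
from [0.5809 0.3025 0.1022] jaw 83.70 total [0.0002 0.0001 0.0072] turn [-0. -0.  0.]
   [0.0002, 0.0001, 0.0072] [-0.0, -0.0, 0.0]
```

```bash
python3 -m crank '[[[0,0,0.0015],[0,0,0],0.045],[[0,0,0.0015],[0,0,0],0.045],[[0,0,0.0015],[0,0,0],0.045],[[0,0,0.0015],[0,0,0],0.045],[[0,0,0.0015],[0,0,0],0.045]]'
python3 -m crank '[[[0,0,0.0015],[0,0,0],0.045],[[0,0,0.0015],[0,0,0],0.045],[[0,0,0.0015],[0,0,0],0.045]]'; python3 -c "
from h import *
st()"
```

```text
t: 7.52
eef_pos: [0.581, 0.3025, 0.0947]
tool_rot: [-0.0, 0.055, 0.998, 0.0]
contact_force: [-0.2, 0.5, 0.1]
gripper_width: 0.608
t: 7.9
eef_pos: [0.5809, 0.3024, 0.0902]
tool_rot: [-0.0, 0.055, 0.998, 0.0]
contact_force: [0.2, -0.4, -0.1]
gripper_width: 0.608
t7.90 pos [0.5809 0.3024 0.0902] jaw83.70 tilt [-0.  0.] F [ 0.2 -0.4 -0.1] g0.608 q7 0.95
```

```bash
python3 -m crank '[[[0,0,0.0018],[0,0,0],0.045],[[0,0,0.0018],[0,0,0],0.045],[[0,0,0.0018],[0,0,0],0.045],[[0,0,0.0018],[0,0,0],0.045],[[0,0,0.003],[0,0,0],0.045],[[0,0,0.003],[0,0,0],0.045],[[0,0,0.003],[0,0,0],0.045],[[0,0,0.003],[0,0,0],0.045],[[0,0,0.003],[0,0,0],0.045],[[0,0,0.0018],[0,0,0],0.045]]'
python3 -m crank '[[[0,0,0.0018],[0,0,0],0.045],[[0,0,0.0018],[0,0,0],0.045],[[0,0,0.001],[0,0,0],0.045]]'; python3 -c "
from h import *
st()"
```

```text
t: 9.15
eef_pos: [0.5809, 0.3024, 0.0661]
tool_rot: [-0.0, 0.055, 0.998, -0.0]
contact_force: [-0.6, 0.5, 0.0]
gripper_width: 0.612
t: 9.52
eef_pos: [0.5809, 0.3025, 0.0616]
tool_rot: [-0.0, 0.055, 0.998, -0.0]
contact_force: [1.1, -0.0, -1.0]
gripper_width: 0.609
t9.53 pos [0.5809 0.3025 0.0616] jaw83.71 tilt [-0.  0.] F [ 1.1 -0.  -1. ] g0.609 q7 0.96
```

Down to ~1 mm above the seat with no force; lower slightly more and release, then rise.

```bash
python3 -m crank '[[[0,0,0.001],[0,0,0],0.045],[[0,0,0],[0,0,0],0.06],[[0,0,0],[0,0,0],0.075],[[0,0,0],[0,0,0],0.085],[[0,0,0],[0,0,0],0.085],[[0,0,-0.03],[0,0,0],0.085],[[0,0,-0.05],[0,0,0],0.085],[[0,0,-0.045],[0,0,0],0.085],[[0,0,0],[0,0,0],0.085],[[0,0,0],[0,0,0],0.085]]'
python3 - <<'E'
from h import *
import pickle
st();p,d=bot.read_camera("wrist")
cv2.imwrite("pics/w5.png",p[:,:,::-1])
plan([0.43,0.397,0.19],80,5)
E
```

```text
t: 10.78
eef_pos: [0.5805, 0.3023, 0.1853]
tool_rot: [-0.0, 0.055, 0.998, -0.0]
contact_force: [-0.0, 0.2, 0.0]
gripper_width: 0.997
t10.78 pos [0.5805 0.3023 0.1853] jaw83.71 tilt [-0.0005 -0.0002] F [-0.   0.2  0. ] g0.997 q7 0.94
from [0.5801 0.3021 0.1845] jaw 83.71 total [ 0.1596  0.0779 -0.0053] turn [-0.07 -0.09  3.71]
   [0.0319, 0.0156, -0.0011] [-0.01, -0.02, 0.74]
   [0.0321, 0.0152, -0.0011] [-0.01, -0.02, 0.74]
   [0.0323, 0.0147, -0.0011] [-0.01, -0.02, 0.74]
   [0.0325, 0.0143, -0.0011] [-0.01, -0.02, 0.74]
   [0.0327, 0.0139, -0.0011] [-0.01, -0.02, 0.74]
```

View pics/w5.png

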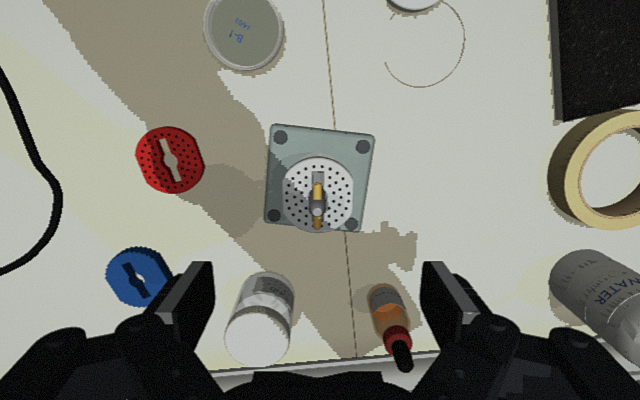

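```bash
python3 -m crank '[[[0.032,0.016,-0.001],[0,0,0.7],0.085],[[0.032,0.015,-0.001],[0,0,0.7],0.085],[[0.032,0.015,-0.001],[0,0,0.7],0.085],[[0.032,0.014,-0.001],[0,0,0.8],0.085],[[0.033,0.014,-0.001],[0,0,0.8],0.085],[[0,0,0],[0,0,0],0.085],[[0,0,0],[0,0,0],0.085],[[0,0,0],[0,0,0],0.085]]'
python3 - <<'E'
from h import *
import pickle
st();c=bot.calibration("wrist");p,d=bot.read_camera("wrist");pickle.dump(c,open("pics/w6.pkl","wb"));np.save("pics/w6.npy",d)
cv2.imwrite("pics/w6.png",p[:,:,::-1])
crop("pics/w6.png","pics/w6c.png",255,120,385,230,6)
crop("pics/w2.png","pics/w2q.png",535,40,635,135,6)
E
```

```text
t: 11.82
eef_pos: [0.4323, 0.3962, 0.1901]
tool_rot: [-0.0, 0.088, 0.996, -0.001]
contact_force: [-0.8, 0.0, 0.0]
gripper_width: 0.996
t11.82 pos [0.4323 0.3962 0.1901] jaw79.89 tilt [-0.0001 -0.0011] F [-0.8  0.   0. ] g0.996 q7 0.59
```

View pics/w6.png

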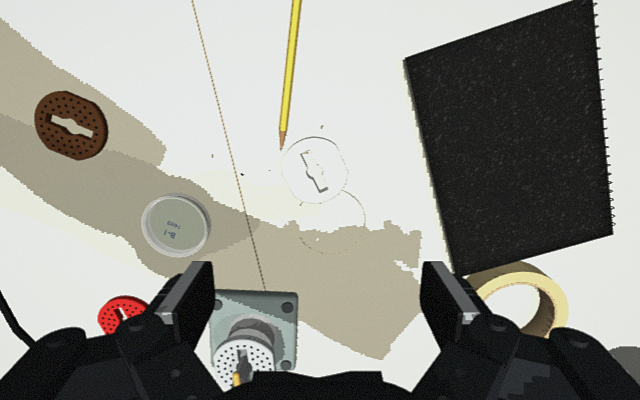

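View pics/w6c.png

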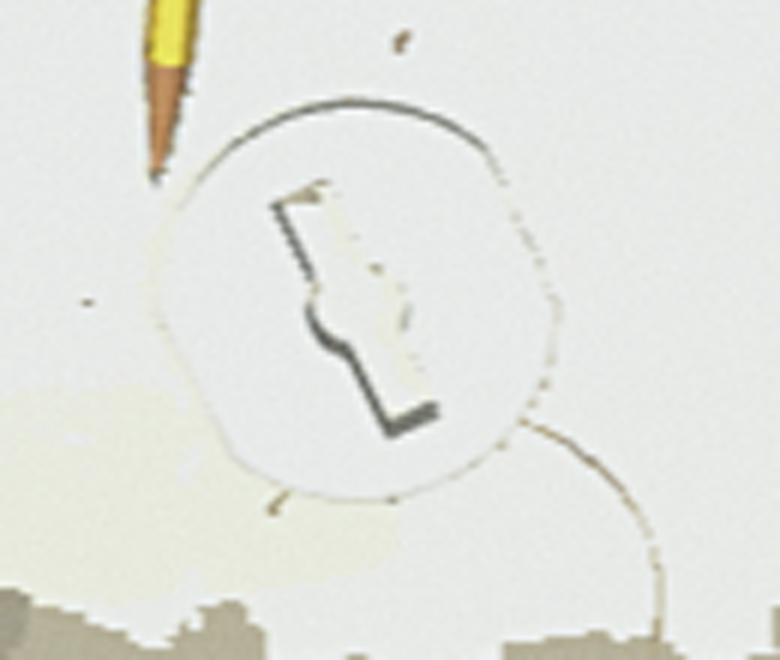

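View pics/w2q.png

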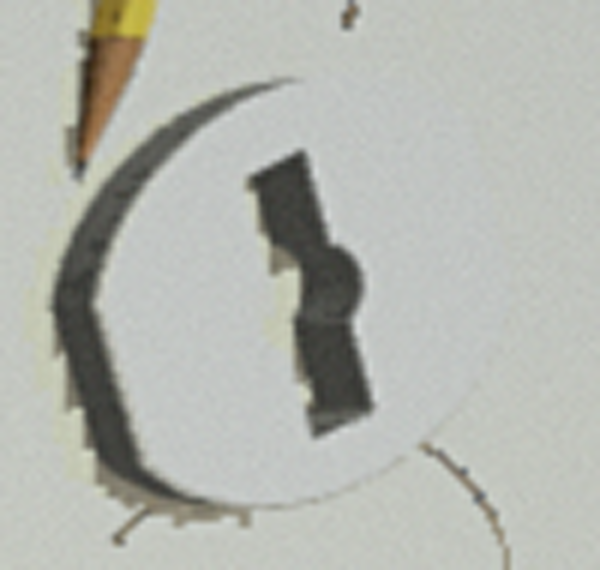

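```bash
python3 - <<'E'
from h import *
import pickle
W=pickle.load(open("pics/w6.pkl","rb"));W2=pickle.load(open("pics/w2.pkl","rb"))
f=lambda x,y,k,ox,oy:((x+.5)/k-.5+ox,(y+.5)/k-.5+oy)
A=[f(299,193,6,255,120),f(414,424,6,255,120)];B=[f(277,166,6,535,40),f(343,424,6,535,40)]
for C,E in ((W,A),(W2,B)):
    a,b=[atz(C,*q,.012) for q in E];v=b-a
    print(((a+b)/2).round(4),np.linalg.norm(v).round(4),np.degrees(np.arctan2(v[1],v[0])).round(2))
print(tri(W,np.mean(A,0),W2,np.mean(B,0)))
o=[atz(W,*f(x,y,6,255,120),.012) for x,y in [(152,280),(555,310),(355,104),(360,500)]];print(np.round(o,4))
E
```

```text
[0.4251 0.3952 0.012 ] 0.0385 15.79
[0.4252 0.3944 0.012 ] 0.0388 14.54
(array([0.42501573, 0.39508194, 0.01097607]), np.float64(5.1561806529876423e-05))
[[0.4154 0.3664 0.012 ]
 [0.4301 0.4238 0.012 ]
 [0.3954 0.4002 0.012 ]
 [0.4539 0.3904 0.012 ]]
```

```bash
python3 -c "
from h import *
st();plan([0.425,0.395,0.045],105.2,6)"
```

```text
t11.88 pos [0.4323 0.3964 0.1903] jaw79.89 tilt [-0.0001 -0.0009] F [ 0.3 -0.1 -0.8] g0.996 q7 0.59
from [0.4323 0.3964 0.1903] jaw 79.89 total [ 0.0069 -0.0025  0.1453] turn [-5.000e-02 -1.000e-02 -2.531e+01]
   [0.0012, -0.0004, 0.0242] [-0.01, -0.0, -4.22]
   [0.0012, -0.0003, 0.0242] [-0.01, -0.0, -4.22]
   [0.0012, -0.0002, 0.0242] [-0.01, -0.0, -4.22]
   [0.0012, -0.0002, 0.0242] [-0.01, -0.0, -4.22]
   [0.0012, -0.0001, 0.0242] [-0.01, -0.0, -4.22]
   [0.0012, 0.0, 0.0242] [-0.01, -0.0, -4.22]
```

```bash
python3 -m crank '[[[0.001,0,0.024],[0,0,-4.2],0.085],[[0.001,0,0.024],[0,0,-4.2],0.085],[[0.001,0,0.024],[0,0,-4.2],0.085],[[0.001,0,0.024],[0,0,-4.2],0.085],[[0.001,0,0.024],[0,0,-4.2],0.085],[[0.001,0,0.024],[0,0,-4.2],0.085],[[0,0,0],[0,0,0],0.085],[[0,0,0],[0,0,0],0.085]]'
python3 - <<'E'
from h import *
import pickle
st();plan([0.425,0.395,0.014],105.2,3)
p,d=bot.read_camera("wrist");cv2.imwrite("pics/w7.png",p[:,:,::-1])
E
```

```text
t: 12.88
eef_pos: [0.4262, 0.3974, 0.0474]
tool_rot: [0.0, -0.131, 0.991, 0.0]
contact_force: [0.1, -0.5, 0.6]
gripper_width: 0.994
t12.88 pos [0.4262 0.3974 0.0474] jaw105.07 tilt [0.0007 0.0005] F [ 0.1 -0.5  0.6] g0.994 q7 0.96
from [0.4262 0.3974 0.0474] jaw 105.07 total [ 0.0018 -0.002   0.0334] turn [ 0.02  0.05 -0.13]
   [0.0006, -0.0007, 0.0111] [0.01, 0.02, -0.04]
   [0.0006, -0.0007, 0.0111] [0.01, 0.02, -0.04]
   [0.0006, -0.0007, 0.0111] [0.01, 0.02, -0.04]
```

View pics/w7.png

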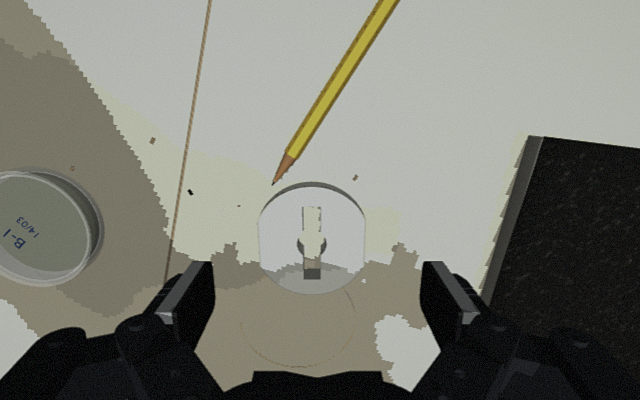

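Aligned well with the slot, jaws clear. Descend and grip.

```bash
python3 -m crank '[[[0.001,-0.001,0.015],[0,0,0],0.085],[[0.001,-0.001,0.013],[0,0,0],0.085],[[0,0,0.005],[0,0,0],0.07],[[0,0,0],[0,0,0],0.06],[[0,0,0],[0,0,0],0.045],[[0,0,0],[0,0,0],0.045],[[0,0,0],[0,0,0],0.045]]' 60
python3 -m crank '[[[0,0,-0.005],[0,0,0],0.045],[[0,0,-0.03],[0,0,0],0.045],[[0,0,-0.05],[0,0,0],0.045],[[0,0,-0.045],[0,0,0],0.045],[[0,0,0],[0,0,0],0.045],[[0,0,0],[0,0,0],0.045]]' 60
python3 - <<'E'
from h import *
import pickle
st();plan([0.5808,0.3026,0.145],83.7,5)
p,d=bot.read_camera("wrist");cv2.imwrite("pics/w8.png",p[:,:,::-1])
E
```

```text
t: 13.8
eef_pos: [0.4242, 0.3952, 0.014]
tool_rot: [0.0, -0.132, 0.991, 0.0]
contact_force: [-0.4, -0.5, 1.5]
gripper_width: 0.61
t: 14.55
eef_pos: [0.4236, 0.3945, 0.1434]
tool_rot: [-0.0, -0.132, 0.991, -0.0]
contact_force: [0.2, -0.5, -1.0]
gripper_width: 0.611
t14.55 pos [0.4236 0.3945 0.1434] jaw105.20 tilt [-0.0003 -0.0003] F [ 0.2 -0.5 -1. ] g0.611 q7 0.97
from [0.4236 0.3945 0.1434] jaw 105.20 total [-0.1276 -0.1299 -0.0016] turn [-2.00e-02 -2.00e-02  2.15e+01]
   [-0.0255, -0.026, -0.0003] [-0.0, -0.0, 4.3]
   [-0.0274, -0.024, -0.0003] [-0.0, -0.0, 4.3]
   [-0.0291, -0.0219, -0.0003] [-0.0, -0.0, 4.3]
   [-0.0307, -0.0196, -0.0003] [-0.0, -0.0, 4.3]
   [-0.0321, -0.0173, -0.0003] [-0.0, -0.0, 4.3]
```

View pics/w8.png

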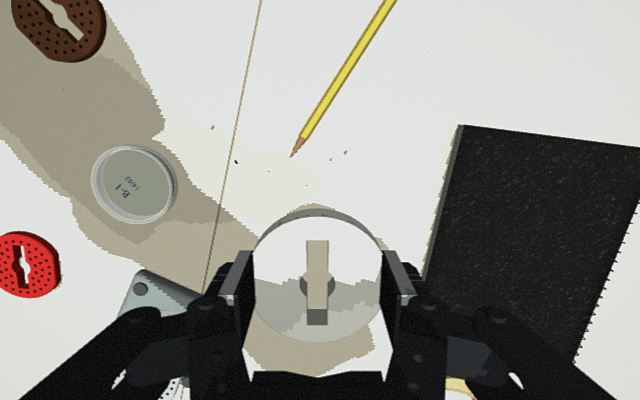

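```bash
python3 -m crank '[[[-0.026,-0.026,0],[0,0,4.3],0.045],[[-0.027,-0.024,0],[0,0,4.3],0.045],[[-0.029,-0.022,0],[0,0,4.3],0.045],[[-0.031,-0.020,0],[0,0,4.3],0.045],[[-0.032,-0.017,0],[0,0,4.3],0.045],[[0,0,0],[0,0,0],0.045],[[0,0,0],[0,0,0],0.045],[[0,0,0],[0,0,0],0.045],[[0,0,0],[0,0,0],0.045]]'
python3 - <<'E'
from h import *
import pickle
st();c=bot.calibration("wrist");p,d=bot.read_camera("wrist");pickle.dump(c,open("pics/w9.pkl","wb"))
cv2.imwrite("pics/w9.png",p[:,:,::-1]);st()
crop("pics/w9.png","pics/w9c.png",230,190,410,340,4)
E
```

```text
t: 15.72
eef_pos: [0.5805, 0.3037, 0.1435]
tool_rot: [-0.0, 0.054, 0.999, 0.0]
contact_force: [0.2, -0.2, -0.7]
gripper_width: 0.609
t15.72 pos [0.5805 0.3037 0.1435] jaw83.80 tilt [-0.0006  0.0002] F [ 0.2 -0.2 -0.7] g0.609 q7 0.94
t15.78 pos [0.5808 0.3035 0.1437] jaw83.78 tilt [-0.0003  0.0002] F [ 0.8  0.5 -0.5] g0.612 q7 0.94
```

View pics/w9c.png

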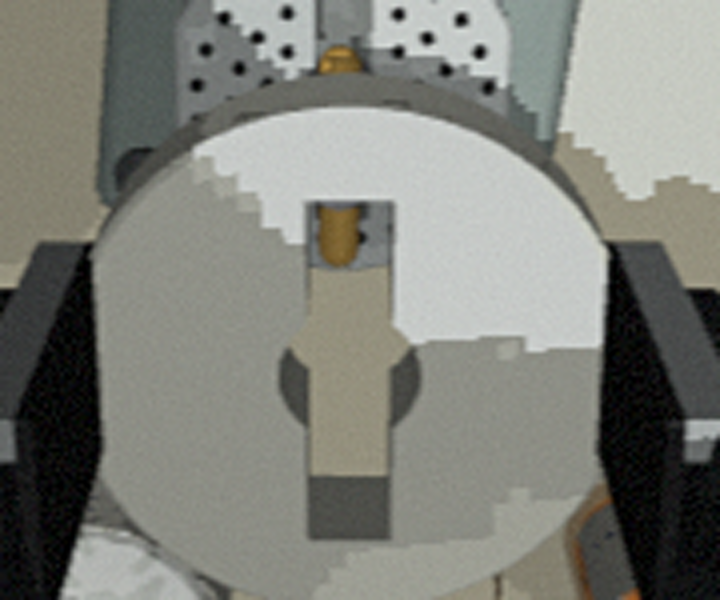

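```bash
python3 - <<'E'
from h import *
import pickle
W=pickle.load(open("pics/w9.pkl","rb"))
f=lambda x,y:((x+.5)/4-.5+230,(y+.5)/4-.5+190)
z=.1436-.002
a=atz(W,*f(351,202),z);b=atz(W,*f(350,540),z);v=b-a
print(((a+b)/2).round(4),np.linalg.norm(v).round(4),np.degrees(np.arctan2(v[1],v[0])).round(2))
print("pin end low",atz(W,*f(339,268),.082).round(4))
st()
plan([0.5808,0.3026,0.115],83.7,2)
E
```

```text
[0.5813 0.3042 0.1416] 0.0393 -6.29
pin end low [0.5982 0.3008 0.082 ]
t15.78 pos [0.5808 0.3035 0.1437] jaw83.78 tilt [-0.0003  0.0002] F [ 0.8  0.5 -0.5] g0.612 q7 0.94
from [0.5808 0.3035 0.1437] jaw 83.78 total [-0.0001 -0.0009  0.0287] turn [ 0.01 -0.02  0.08]
   [-0.0001, -0.0004, 0.0143] [0.01, -0.01, 0.04]
   [-0.0001, -0.0004, 0.0143] [0.01, -0.01, 0.04]
```

```bash
python3 -m crank '[[[0,-0.001,0.014],[0,0,0],0.045],[[0,0,0.012],[0,0,0],0.045],[[0,0,0.003],[0,0,0],0.045],[[0,0,0],[0,0,0],0.045],[[0,0,0],[0,0,0],0.045]]'
python3 -c "
from h import *
st();plan([0.5804,0.3023,0.105],83.7,1)"
```

```text
t: 16.4
eef_pos: [0.5816, 0.3019, 0.115]
tool_rot: [0.0, 0.055, 0.998, 0.0]
contact_force: [-0.8, -0.2, 0.3]
gripper_width: 0.611
t16.40 pos [0.5816 0.3019 0.115 ] jaw83.70 tilt [0.0005 0.0004] F [-0.8 -0.2  0.3] g0.611 q7 0.95
from [0.5816 0.3019 0.115 ] jaw 83.70 total [0.0012 0.0002 0.01  ] turn [ 0.02  0.03 -0.  ]
   [0.0012, 0.0002, 0.01] [0.02, 0.03, -0.0]
```

```bash
python3 -m crank '[[[0.0005,0,0.0015],[0,0,0],0.045],[[0.0005,0,0.0015],[0,0,0],0.045],[[0,0,0.0015],[0,0,0],0.045],[[0,0,0.0015],[0,0,0],0.045],[[0,0,0.0015],[0,0,0],0.045],[[0,0,0.0015],[0,0,0],0.045]]'
python3 -c "
from h import *
st();plan([0.5804,0.3023,0.0955],83.7,1)"
```

```text
t: 17.15
eef_pos: [0.5803, 0.302, 0.1056]
tool_rot: [-0.0, 0.055, 0.998, 0.0]
contact_force: [0.4, -0.2, -0.2]
gripper_width: 0.608
t17.15 pos [0.5803 0.302  0.1056] jaw83.70 tilt [-0.  0.] F [ 0.4 -0.2 -0.2] g0.608 q7 0.95
from [0.5803 0.302  0.1056] jaw 83.70 total [-0.      0.0003  0.0101] turn [ 0. -0.  0.]
   [-0.0, 0.0003, 0.0101] [0.0, -0.0, 0.0]
```

```bash
python3 -m crank '[[[0,0.0003,0.0015],[0,0,0],0.045],[[0,0,0.0015],[0,0,0],0.045],[[0,0,0.0015],[0,0,0],0.045],[[0,0,0.0015],[0,0,0],0.045],[[0,0,0.0015],[0,0,0],0.045]]'
python3 -m crank '[[[0,0,0.0015],[0,0,0],0.045],[[0,0,0.0015],[0,0,0],0.045],[[0,0,0.0015],[0,0,0],0.045]]'; python3 -c "
from h import *
st()"
```

```text
t: 17.77
eef_pos: [0.5803, 0.3022, 0.0981]
tool_rot: [0.0, 0.055, 0.998, 0.0]
contact_force: [0.8, -0.0, -0.4]
gripper_width: 0.604
t: 18.15
eef_pos: [0.5803, 0.3023, 0.0936]
tool_rot: [0.0, 0.055, 0.998, 0.0]
contact_force: [-1.4, 0.2, -0.2]
gripper_width: 0.612
t18.15 pos [0.5803 0.3023 0.0936] jaw83.71 tilt [0. 0.] F [-1.4  0.2 -0.2] g0.612 q7 0.95
```

```bash
python3 -m crank '[[[0,0,0.0018],[0,0,0],0.045],[[0,0,0.0018],[0,0,0],0.045],[[0,0,0.0018],[0,0,0],0.045],[[0,0,0.0018],[0,0,0],0.045],[[0,0,0.003],[0,0,0],0.045],[[0,0,0.003],[0,0,0],0.045],[[0,0,0.003],[0,0,0],0.045],[[0,0,0.0018],[0,0,0],0.045],[[0,0,0.0018],[0,0,0],0.045]]'
python3 -c "
from h import *
st()"
```

```text
t: 19.27
eef_pos: [0.5804, 0.3023, 0.0738]
tool_rot: [-0.0, 0.055, 0.998, 0.0]
contact_force: [-0.4, 0.3, -0.4]
gripper_width: 0.613
t19.27 pos [0.5804 0.3023 0.0738] jaw83.71 tilt [-0.  0.] F [-0.4  0.3 -0.4] g0.613 q7 0.95
```

```bash
python3 -m crank '[[[0,0,0.0013],[0,0,0],0.045],[[0,0,0],[0,0,0],0.06],[[0,0,0],[0,0,0],0.075],[[0,0,0],[0,0,0],0.085],[[0,0,0],[0,0,0],0.085],[[0,0,-0.03],[0,0,0],0.085],[[0,0,-0.05],[0,0,0],0.085],[[0,0,-0.04],[0,0,0],0.085],[[0,0,0],[0,0,0],0.085]]'
python3 - <<'E'
from h import *
import pickle
st();c=bot.calibration("wrist");p,d=bot.read_camera("wrist");pickle.dump(c,open("pics/w10.pkl","wb"))
cv2.imwrite("pics/w10.png",p[:,:,::-1])
plan([0.655,0.122,0.19],100,6)
E
```

```text
t: 20.4
eef_pos: [0.5824, 0.3033, 0.1967]
tool_rot: [0.003, 0.055, 0.998, 0.002]
contact_force: [0.4, 0.7, -0.5]
gripper_width: 0.993
t20.40 pos [0.5824 0.3033 0.1967] jaw83.69 tilt [0.0062 0.004 ] F [ 0.4  0.7 -0.5] g0.993 q7 0.94
from [0.5811 0.3027 0.1943] jaw 83.70 total [-0.0932 -0.1715  0.0042] turn [  0.1    0.17 -16.3 ]
   [-0.0155, -0.0286, 0.0007] [0.02, 0.03, -2.72]
   [-0.0142, -0.0293, 0.0007] [0.02, 0.03, -2.72]
   [-0.0128, -0.0299, 0.0007] [0.02, 0.03, -2.72]
   [-0.0113, -0.0305, 0.0007] [0.02, 0.03, -2.72]
   [-0.0099, -0.031, 0.0007] [0.02, 0.03, -2.72]
   [-0.0084, -0.0314, 0.0007] [0.02, 0.03, -2.72]
```

View pics/w10.png

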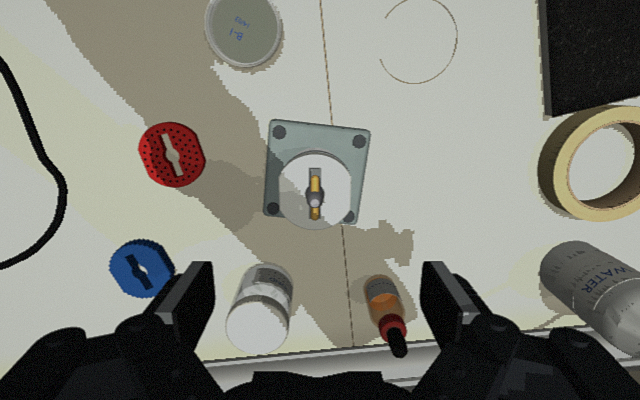

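```bash
python3 -m crank '[[[-0.016,-0.029,0.001],[0,0,-2.7],0.085],[[-0.014,-0.029,0.001],[0,0,-2.7],0.085],[[-0.013,-0.030,0.001],[0,0,-2.7],0.085],[[-0.011,-0.030,0.001],[0,0,-2.7],0.085],[[-0.010,-0.031,0],[0,0,-2.7],0.085],[[-0.008,-0.031,0],[0,0,-2.7],0.085],[[0,0,0],[0,0,0],0.085],[[0,0,0],[0,0,0],0.085],[[0,0,0],[0,0,0],0.085]]'
python3 - <<'E'
from h import *
import pickle
st();c=bot.calibration("wrist");p,d=bot.read_camera("wrist");pickle.dump(c,open("pics/w11.pkl","wb"))
cv2.imwrite("pics/w11.png",p[:,:,::-1]);st()
crop("pics/w11.png","pics/w11c.png",255,120,385,230,6)
crop("pics/w10.png","pics/w10c.png",100,230,180,305,8)
E
```

```text
t: 21.58
eef_pos: [0.6532, 0.124, 0.188]
tool_rot: [-0.001, -0.087, 0.996, 0.0]
contact_force: [-0.1, 0.5, -0.4]
gripper_width: 0.995
t21.57 pos [0.6532 0.124  0.188 ] jaw100.02 tilt [-0.0012  0.0006] F [-0.1  0.5 -0.4] g0.995 q7 1.50
t21.62 pos [0.6533 0.1238 0.1882] jaw100.02 tilt [-0.0008  0.0006] F [-0.5 -0.2  0.5] g1.000 q7 1.50
```

View pics/w11.png

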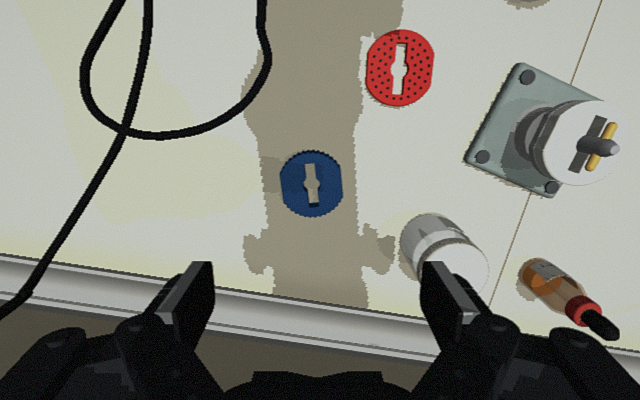

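View pics/w11c.png

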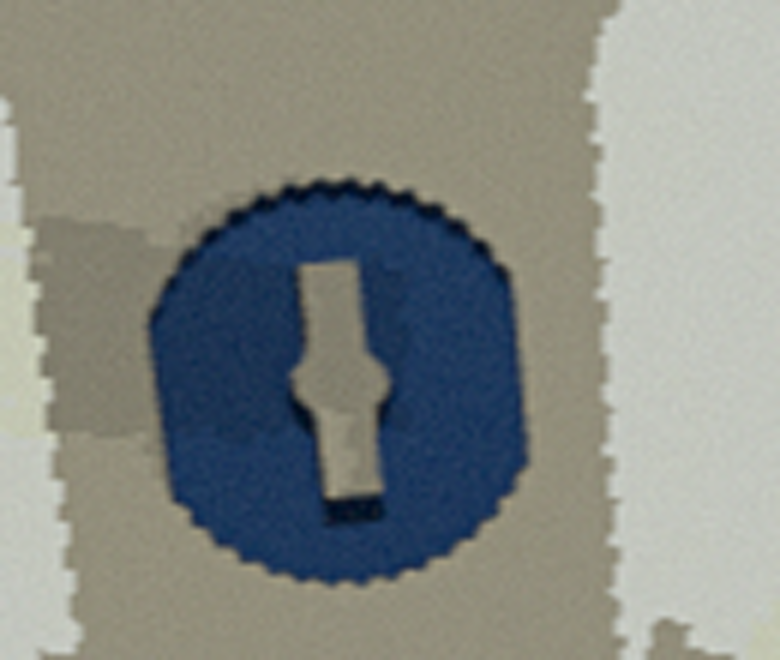

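View pics/w10c.png

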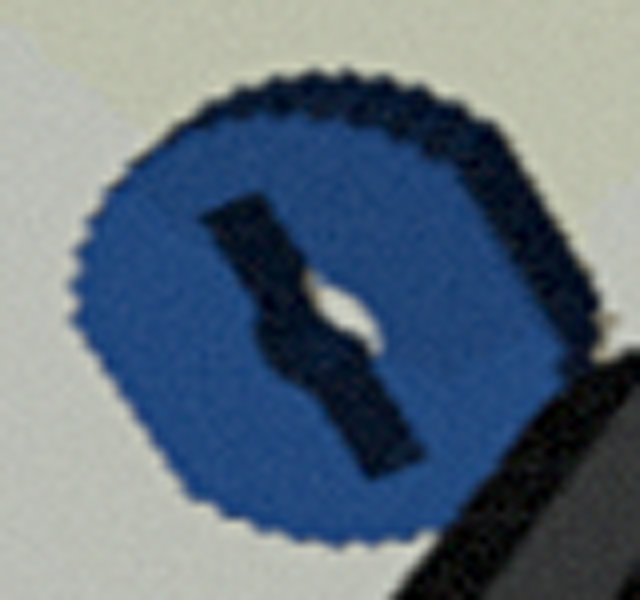

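```bash
python3 - <<'E'
from h import *
import pickle
W=pickle.load(open("pics/w11.pkl","rb"));W2=pickle.load(open("pics/w10.pkl","rb"))
f=lambda x,y,k,ox,oy:((x+.5)/k-.5+ox,(y+.5)/k-.5+oy)
A=[f(328,263,6,255,120),f(355,521,6,255,120)];B=[f(232,205,8,100,230),f(400,468,8,100,230)]
ang=0
for C,E in ((W,A),(W2,B)):
    a,b=[atz(C,*q,.014) for q in E];v=b-a
    print(((a+b)/2).round(4),np.linalg.norm(v).round(4),np.degrees(np.arctan2(v[1],v[0])).round(2))
print(tri(W,np.mean(A,0),W2,np.mean(B,0)))
plan([0.657,0.1195,0.05],104.5,5)
E
```

```text
[0.6585 0.1209 0.014 ] 0.0393 15.58
[0.6587 0.1216 0.014 ] 0.0391 16.39
(array([0.65857825, 0.12090247, 0.01310281]), np.float64(0.0004366369484307163))
from [0.6533 0.1238 0.1882] jaw 100.02 total [-0.003  -0.005   0.1382] turn [ 0.04 -0.04 -4.48]
   [-0.0006, -0.001, 0.0276] [0.01, -0.01, -0.9]
   [-0.0006, -0.001, 0.0276] [0.01, -0.01, -0.9]
   [-0.0006, -0.001, 0.0276] [0.01, -0.01, -0.9]
   [-0.0005, -0.001, 0.0276] [0.01, -0.01, -0.9]
   [-0.0005, -0.001, 0.0276] [0.01, -0.01, -0.9]
```

```bash
python3 -m crank '[[[-0.001,-0.001,0.028],[0,0,-1.2],0.085],[[-0.001,-0.001,0.028],[0,0,-1.2],0.085],[[-0.001,-0.001,0.028],[0,0,-1.2],0.085],[[-0.001,-0.001,0.028],[0,0,-1.1],0.085],[[-0.001,0,0.026],[0,0,-1.1],0.085],[[0,0,0],[0,0,0],0.085],[[0,0,0],[0,0,0],0.085]]'
python3 - <<'E'
from h import *
st();plan([0.6586,0.121,0.0165],105.8,1)
E
```

```text
t: 22.5
eef_pos: [0.6601, 0.12, 0.0516]
tool_rot: [0.001, -0.137, 0.991, 0.0]
contact_force: [-0.6, 0.3, 0.8]
gripper_width: 0.995
t22.50 pos [0.6601 0.12   0.0516] jaw105.72 tilt [0.0011 0.0005] F [-0.6  0.3  0.8] g0.995 q7 1.60
from [0.6601 0.12   0.0516] jaw 105.72 total [0.0012 0.0014 0.0351] turn [ 0.01  0.07 -0.08]
   [0.0012, 0.0014, 0.0351] [0.01, 0.07, -0.08]
```

```bash
python3 -m crank '[[[0.001,0.001,0.015],[0,0,0],0.085],[[0,0,0.012],[0,0,0],0.085],[[0,0,0.006],[0,0,0],0.07],[[0,0,0.001],[0,0,0],0.06],[[0,0,0],[0,0,0],0.045],[[0,0,0],[0,0,0],0.045],[[0,0,0],[0,0,0],0.045]]' 60
python3 -m crank '[[[0,0,-0.005],[0,0,0],0.045],[[0,0,-0.03],[0,0,0],0.045],[[0,0,-0.05],[0,0,0],0.045],[[0,0,-0.045],[0,0,0],0.045],[[0,0,0],[0,0,0],0.045],[[0,0,0],[0,0,0],0.045]]' 60
python3 - <<'E'
from h import *
st();plan([0.5808,0.3026,0.147],83.7,5)
E
```

```text
t: 23.38
eef_pos: [0.6585, 0.1199, 0.0167]
tool_rot: [0.0, -0.137, 0.991, -0.0]
contact_force: [-0.4, -0.5, -0.6]
gripper_width: 0.608
t: 24.12
eef_pos: [0.6579, 0.1199, 0.1463]
tool_rot: [-0.0, -0.137, 0.991, 0.0]
contact_force: [-1.2, 0.3, -1.5]
gripper_width: 0.608
t24.12 pos [0.6579 0.1199 0.1463] jaw105.70 tilt [-0.0006 -0.0001] F [-1.2  0.3 -1.5] g0.608 q7 1.60
from [0.6579 0.1199 0.1463] jaw 105.70 total [ 0.0247  0.1968 -0.0007] turn [-0.   -0.04 22.  ]
   [0.0049, 0.0394, -0.0001] [-0.0, -0.01, 4.4]
   [0.008, 0.0389, -0.0001] [-0.0, -0.01, 4.4]
   [0.0109, 0.0381, -0.0001] [-0.0, -0.01, 4.4]
   [0.0138, 0.0372, -0.0001] [-0.0, -0.01, 4.4]
   [0.0166, 0.036, -0.0001] [-0.0, -0.01, 4.4]
```

```bash
python3 -m crank '[[[0.005,0.039,0],[0,0,4.4],0.045],[[0.008,0.039,0],[0,0,4.4],0.045],[[0.011,0.038,0],[0,0,4.4],0.045],[[0.014,0.037,0],[0,0,4.4],0.045],[[0.017,0.036,0],[0,0,4.4],0.045],[[0,0,0],[0,0,0],0.045],[[0,0,0],[0,0,0],0.045],[[0,0,0],[0,0,0],0.045],[[0,0,0],[0,0,0],0.045]]'
python3 - <<'E'
from h import *
import pickle
st();c=bot.calibration("wrist");p,d=bot.read_camera("wrist");pickle.dump(c,open("pics/w12.pkl","wb"))
cv2.imwrite("pics/w12.png",p[:,:,::-1]);st()
crop("pics/w12.png","pics/w12c.png",230,190,410,340,4)
E
```

```text
t: 25.25
eef_pos: [0.5812, 0.3007, 0.1464]
tool_rot: [-0.0, 0.056, 0.998, -0.0]
contact_force: [-1.3, 0.3, -0.5]
gripper_width: 0.605
t25.25 pos [0.5812 0.3007 0.1464] jaw83.60 tilt [-0.0001 -0.0006] F [-1.3  0.3 -0.5] g0.605 q7 0.95
t25.30 pos [0.5811 0.301  0.1465] jaw83.61 tilt [-0.     -0.0003] F [-0.2  0.6 -0.7] g0.606 q7 0.95
```

View pics/w12c.png

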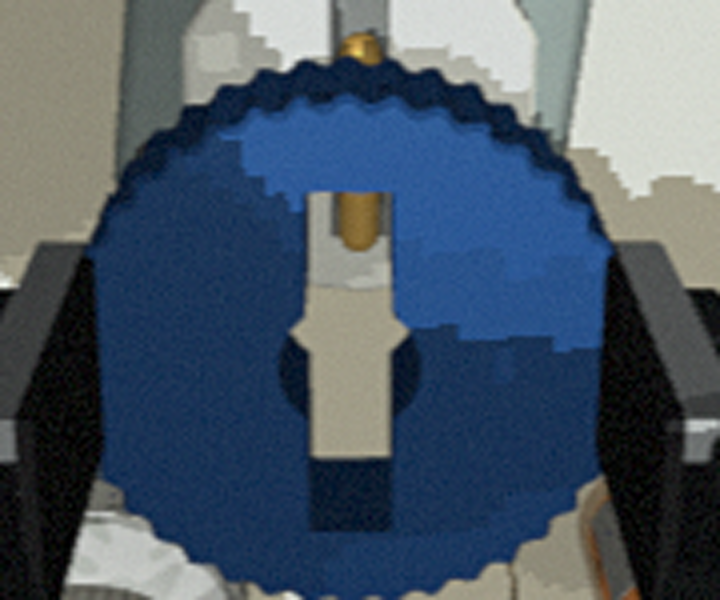

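```bash
python3 - <<'E'
from h import *
import pickle
W=pickle.load(open("pics/w12.pkl","rb"))
f=lambda x,y:((x+.5)/4-.5+230,(y+.5)/4-.5+190)
z=.1437
a=atz(W,*f(350,192),z);b=atz(W,*f(350,530),z);v=b-a
print(((a+b)/2).round(4),np.linalg.norm(v).round(4),np.degrees(np.arctan2(v[1],v[0])).round(2))
print("pin end low",atz(W,*f(359,250),.082).round(4))
st()
plan([0.5808,0.3022,0.117],83.7,2)
E
```

```text
[0.5812 0.3013 0.1437] 0.0394 -6.36
pin end low [0.5977 0.3008 0.082 ]
t25.30 pos [0.5811 0.301  0.1465] jaw83.61 tilt [-0.     -0.0003] F [-0.2  0.6 -0.7] g0.606 q7 0.95
from [0.5811 0.301  0.1465] jaw 83.61 total [0.0004 0.0012 0.0295] turn [-0.02  0.   -0.09]
   [0.0002, 0.0006, 0.0148] [-0.01, 0.0, -0.04]
   [0.0002, 0.0006, 0.0148] [-0.01, 0.0, -0.04]
```

```bash
python3 -m crank '[[[0,0.001,0.014],[0,0,0],0.045],[[0,0,0.012],[0,0,0],0.045],[[0,0,0.003],[0,0,0],0.045],[[0,0,0],[0,0,0],0.045],[[0,0,0],[0,0,0],0.045]]'
python3 -c "
from h import *
st();plan([0.5808,0.3023,0.108],83.7,1)"
```

```text
t: 25.92
eef_pos: [0.581, 0.3032, 0.1179]
tool_rot: [0.0, 0.055, 0.998, 0.0]
contact_force: [0.2, -0.1, -1.0]
gripper_width: 0.611
t25.93 pos [0.581  0.3032 0.1179] jaw83.70 tilt [0.0005 0.0003] F [ 0.2 -0.1 -1. ] g0.611 q7 0.96
from [0.581  0.3032 0.1179] jaw 83.70 total [ 0.0001 -0.001   0.0099] turn [0.02 0.03 0.  ]
   [0.0001, -0.001, 0.0099] [0.02, 0.03, 0.0]
```

```bash
python3 -m crank '[[[0,-0.0004,0.0015],[0,0,0],0.045],[[0,-0.0003,0.0015],[0,0,0],0.045],[[0,0,0.0015],[0,0,0],0.045],[[0,0,0.0015],[0,0,0],0.045],[[0,0,0.0015],[0,0,0],0.045],[[0,0,0.0015],[0,0,0],0.045]]'
python3 -c "
from h import *
st();plan([0.5808,0.3023,0.098],83.7,1)"
```

```text
t: 26.68
eef_pos: [0.5807, 0.3024, 0.1085]
tool_rot: [-0.0, 0.055, 0.998, -0.0]
contact_force: [0.6, -0.4, -0.2]
gripper_width: 0.611
t26.68 pos [0.5807 0.3024 0.1085] jaw83.70 tilt [-0. -0.] F [ 0.6 -0.4 -0.2] g0.611 q7 0.96
from [0.5807 0.3024 0.1085] jaw 83.70 total [-0.0001 -0.0001  0.0105] turn [-0. -0.  0.]
   [-0.0001, -0.0001, 0.0105] [-0.0, -0.0, 0.0]
```

```bash
python3 -m crank '[[[0,0,0.0015],[0,0,0],0.045],[[0,0,0.0015],[0,0,0],0.045],[[0,0,0.0015],[0,0,0],0.045],[[0,0,0.0015],[0,0,0],0.045],[[0,0,0.0015],[0,0,0],0.045]]'
python3 -m crank '[[[0,0,0.0015],[0,0,0],0.045],[[0,0,0.0015],[0,0,0],0.045],[[0,0,0.0015],[0,0,0],0.045],[[0,0,0.0015],[0,0,0],0.045]]'; python3 -c "
from h import *
st()"
```

```text
t: 27.3
eef_pos: [0.5806, 0.3024, 0.101]
tool_rot: [-0.0, 0.055, 0.998, 0.0]
contact_force: [0.4, 0.7, -0.4]
gripper_width: 0.613
t: 27.8
eef_pos: [0.5806, 0.3024, 0.095]
tool_rot: [0.0, 0.055, 0.998, 0.0]
contact_force: [-0.3, 0.1, 0.0]
gripper_width: 0.609
t27.80 pos [0.5806 0.3024 0.095 ] jaw83.70 tilt [0. 0.] F [-0.3  0.1  0. ] g0.609 q7 0.96
```

```bash
python3 -m crank '[[[0,0,0.0015],[0,0,0],0.045],[[0,0,0.0015],[0,0,0],0.045],[[0,0,0.0015],[0,0,0],0.045],[[0,0,0.0015],[0,0,0],0.045],[[0,0,0.0015],[0,0,0],0.045],[[0,0,0.0015],[0,0,0],0.045]]'
python3 -m crank '[[[0,0,0.0012],[0,0,0],0.045],[[0,0,0.0012],[0,0,0],0.045]]' 80; python3 -c "
from h import *
st()"
```

```text
t: 28.55
eef_pos: [0.5807, 0.3025, 0.0862]
tool_rot: [0.0, 0.055, 0.998, 0.0]
contact_force: [-1.2, -0.7, 2.4]
gripper_width: 0.608
t: 28.8
eef_pos: [0.5807, 0.3025, 0.084]
tool_rot: [0.0, 0.055, 0.998, 0.0]
contact_force: [-0.8, -0.4, 3.2]
gripper_width: 0.603
t28.80 pos [0.5807 0.3025 0.084 ] jaw83.70 tilt [0.0001 0.0001] F [-0.8 -0.4  3.2] g0.603 q7 0.96
```

```bash
python3 -m crank '[[[0,0,0.0012],[0,0,0],0.045],[[0,0,0.0012],[0,0,0],0.045],[[0,0,0.0012],[0,0,0],0.045],[[0,0,0.001],[0,0,0],0.045],[[0,0,0],[0,0,0],0.045]]'; python3 - <<'E'
from h import *
st()
p,d=bot.read_camera("wrist");cv2.imwrite("pics/w13.png",p[:,:,::-1])
crop("pics/w13.png","pics/w13c.png",220,180,420,350,4)
E
```

```text
t: 29.42
eef_pos: [0.5808, 0.3025, 0.0791]
tool_rot: [0.0, 0.055, 0.998, 0.0]
contact_force: [-0.8, -1.1, 5.2]
gripper_width: 0.602
t29.43 pos [0.5808 0.3025 0.0791] jaw83.70 tilt [0.0002 0.0001] F [-0.8 -1.1  5.2] g0.602 q7 0.96
```

View pics/w13c.png

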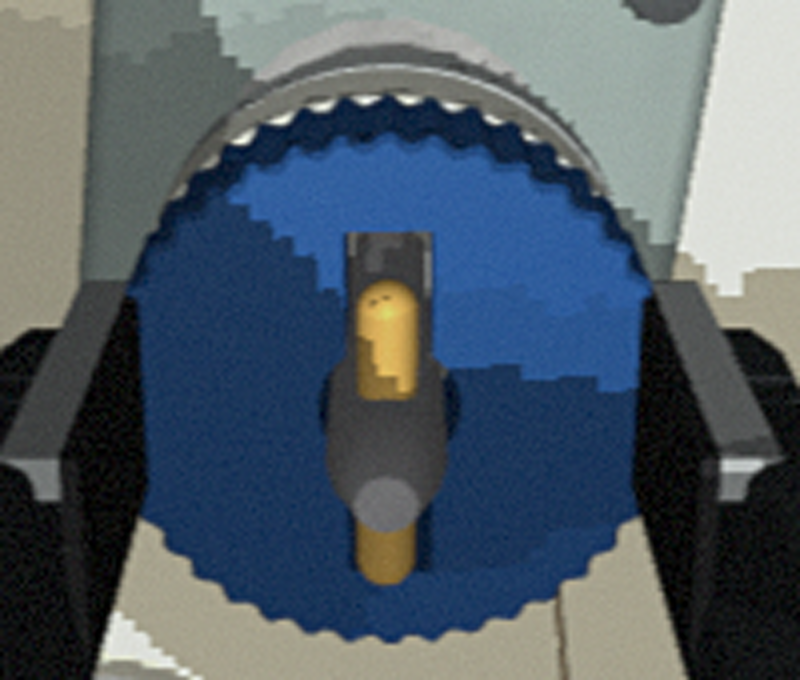

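```bash
python3 -m crank '[[[0,0,0],[0,0,4],0.045],[[0,0,0],[0,0,6],0.045],[[0,0,0],[0,0,6],0.045],[[0,0,0],[0,0,6],0.045]]'; python3 -c "
from h import *
st()"
```

```text
t: 29.98
eef_pos: [0.5814, 0.3029, 0.0795]
tool_rot: [0.001, 0.246, 0.969, 0.001]
contact_force: [-0.3, -1.0, 5.0]
gripper_width: 0.603
t29.98 pos [0.5814 0.3029 0.0795] jaw61.52 tilt [0.0016 0.0009] F [-0.3 -1.   5. ] g0.603 q7 0.64
```

```bash
python3 -m crank '[[[0,0,0],[0,0,6],0.045],[[0,0,0],[0,0,6],0.045],[[0,0,0],[0,0,6],0.045],[[0,0,0],[0,0,6],0.045],[[0,0,0],[0,0,6],0.045]]'; python3 -c "
from h import *
st()"
python3 -m crank '[[[0,0,0],[0,0,6],0.045],[[0,0,0],[0,0,6],0.045],[[0,0,0],[0,0,6],0.045],[[0,0,0],[0,0,6],0.045],[[0,0,0],[0,0,6],0.045],[[0,0,0],[0,0,6],0.045],[[0,0,0],[0,0,0],0.045],[[0,0,0],[0,0,0],0.045]]'; python3 - <<'E'
from h import *
st()
p,d=bot.read_camera("wrist");cv2.imwrite("pics/w14.png",p[:,:,::-1])
E
```

```text
t: 30.6
eef_pos: [0.5815, 0.3029, 0.0795]
tool_rot: [0.001, 0.488, 0.873, 0.001]
contact_force: [-0.5, -0.7, 4.1]
gripper_width: 0.6
t30.60 pos [0.5815 0.3029 0.0795] jaw31.52 tilt [0.0017 0.0008] F [-0.5 -0.7  4.1] g0.600 q7 0.22
t: 31.6
eef_pos: [0.5814, 0.3028, 0.0795]
tool_rot: [0.0, 0.733, 0.681, 0.001]
contact_force: [0.1, 0.5, 4.3]
gripper_width: 0.6
t31.60 pos [0.5814 0.3028 0.0795] jaw-4.23 tilt [0.0017 0.0007] F [0.1 0.5 4.3] g0.600 q7 -0.29
```

View pics/w14.png

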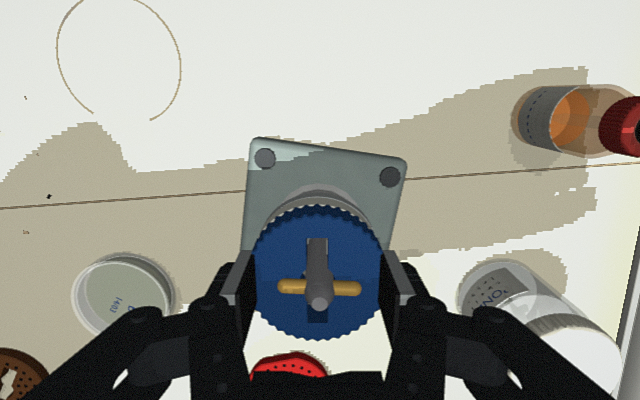

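```bash
python3 -m crank '[[[0,0,-0.001],[0,0,0],0.045],[[0,0,-0.001],[0,0,0],0.045],[[0,0,0],[0,0,0],0.06],[[0,0,0],[0,0,0],0.075],[[0,0,0],[0,0,0],0.085],[[0,0,0],[0,0,0],0.085],[[0,0,-0.03],[0,0,0],0.085],[[0,0,-0.05],[0,0,0],0.085],[[0,0,-0.05],[0,0,0],0.085],[[0,0,0],[0,0,0],0.085]]'
python3 - <<'E'
from h import *
import pickle
st();c=bot.calibration("wrist");p,d=bot.read_camera("wrist");pickle.dump(c,open("pics/w15.pkl","wb"));np.save("pics/w15.npy",d)
cv2.imwrite("pics/w15.png",p[:,:,::-1]);crop("pics/w15.png","pics/w15c.png",240,110,400,260,5)
p,d=bot.read_camera("scene");cv2.imwrite("pics/s15.png",p[:,:,::-1]);crop("pics/s15.png","pics/s15c.png",230,120,420,290,4)
E
```

```text
t: 32.9
eef_pos: [0.5832, 0.3031, 0.2157]
tool_rot: [0.001, 0.733, 0.68, 0.004]
contact_force: [-0.3, -0.9, -0.4]
gripper_width: 0.996
t32.90 pos [0.5832 0.3031 0.2157] jaw-4.32 tilt [0.0067 0.0044] F [-0.3 -0.9 -0.4] g0.996 q7 -0.36
```

View pics/w15c.png

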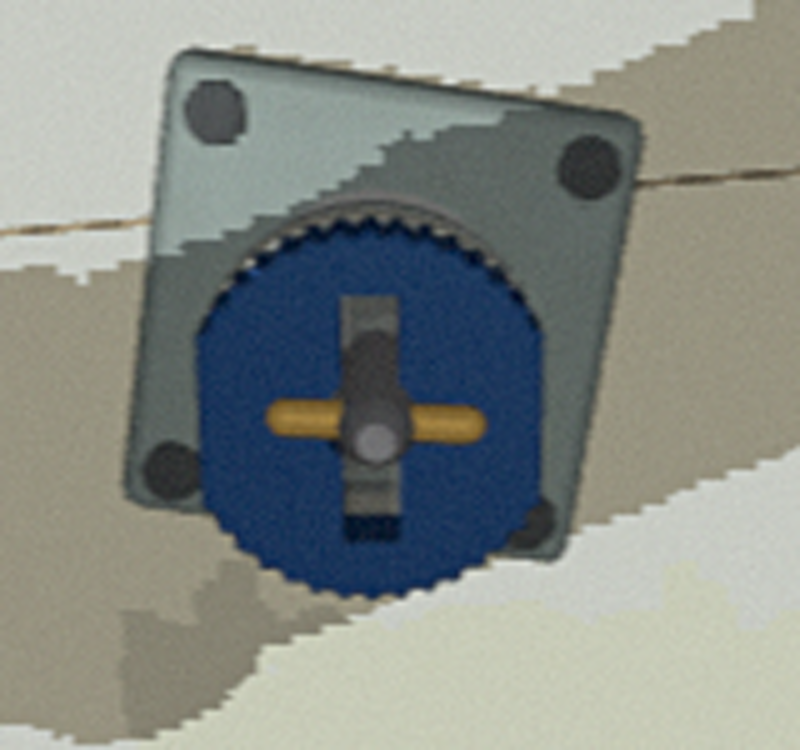

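View pics/s15c.png

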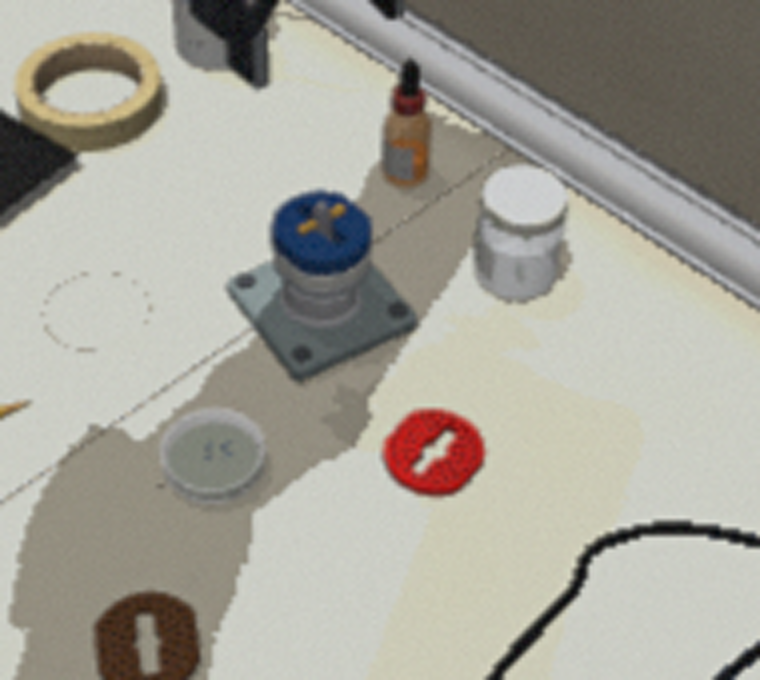

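```bash
python3 - <<'E'
from h import *
import pickle
W=pickle.load(open("pics/w15.pkl","rb"));d=np.load("pics/w15.npy")
f=lambda x,y:((x+.5)/5-.5+240,(y+.5)/5-.5+110)
for x,y in [(240,380),(500,370),(280,500),(470,500),(300,280),(450,290),(260,450),(500,470)]:
    u,v=np.round(f(x,y)).astype(int);m=np.median(d[v-1:v+2,u-1:u+2]);print(atd(W,u,v,m).round(4))
a=atz(W,*f(369,296),.079);b=atz(W,*f(372,541),.079);print(((a+b)/2).round(4),np.linalg.norm(b-a))
st()
E
```

```text
[0.5612 0.3095 0.078 ]
[0.6014 0.3081 0.0782]
[0.5656 0.2894 0.0778]
[0.5955 0.2872 0.078 ]
[0.5719 0.3245 0.078 ]
[0.5946 0.321  0.0773]
[0.5632 0.2979 0.0778]
[0.6005 0.2918 0.078 ]
[0.5806 0.302  0.079 ] 0.0395784305215577
t33.00 pos [0.5805 0.3025 0.2112] jaw-4.29 tilt [0.0001 0.0006] F [ 0.2 -0.3 -0.5] g0.997 q7 -0.36
```

Cap top is level at about 78–79 mm, so its underside is at about 65 mm. It is centred and the robot is clear, so I am handing in.

```bash
python3 -c "
from station import bot
print(bot.hand_in())"
```

```text
the job is handed in; nothing more can be done
None
```

The filter stack is assembled and locked under the cross pin, and I handed the job in at about t = 33 s of the 72 s allowed. The hand-in reports no verdict.

**What I did:** I found the parts, the post and the pin direction (about −6.3° from world x) in the camera images. I slipped on the support plate, then the spacer, then the cap. I pressed the cap to about 62–63 mm and turned it about 88°, then let it rise against the pin, released it and backed away.

**Final checks:**
- **Cap height:** its top is level, with depth readings of 77.3–78.2 mm. That puts the underside at about 64–65 mm, against the 67.5 mm limit.
- **Cap position:** its slot centre measured (0.5806, 0.3020), within about 1 mm of the post axis at (0.5808, 0.3026). The pin lies across the slot.
- **Force on the stand:** the force readings stayed at about 5 N or below during insertion, pressing and turning. The nearest to a scare was 14 N from the fingertips touching the worktop while gripping the plate, away from the stand.
- **Bystanders:** the jar, dropper bottle and dish look unmoved in the last scene picture, and no move went near them. I judged this by eye and did not measure it.

**Disagreements:** the views differed by 1–2 mm in position and by a degree or so in slot angle. For the plate, the flats gave about −10° while the slot gave −14.5°, so I used the slot.

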